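# Fill and light the driftwood jar on the hall console

### The arm

A 6-joint arm with a two-finger parallel gripper is mounted at the origin on the work surface. World frame = base frame: x ahead of the robot, y to its left, z up, the work surface at z = 0. Lengths are in m, angles in degrees, forces in N, time in s.
With the tool pointing down it reaches from about 0.4 to 0.825 m from the base axis. Payload 7 kg.
Tool frame: the origin (TCP) lies at the very end of the fingers, on their centre line; the grasp point (between the pads) lies 19 mm behind it (r.hold_point_z is the distance from the TCP to the grasp point, in m); z points along the fingers, y is the direction in which the jaws open and shut (so a half turn about z gives the same grasp; the last joint's range is limited). The gripper opens to 88 mm and grips with 3 to 60 N. Pads are 19 mm wide; open, the fingers measure 130 mm over their backs; the gripper's body (78 mm by 193 mm) begins 47 mm behind the grasp point.
Start: joints at [-60.613, 20.546, 0.682, 0, -70.136, -16.507], TCP at [0.15, -0.658, 0.227] pointing down, gripper open.
Joint ranges: [-176.03, 176.03], [-82.01, 121.73], [-58.28, 71.71], [-173.87, 95.51], [-174.79, -0.11], [-173.66, 173.66]. Speed limits (degrees/s): [136.94, 136.94, 172.46, 180, 180, 180].

### API

Orientations are given as [roll, pitch, yaw] about the fixed x, y, z axes, in that order (R = Rz(yaw) Ry(pitch) Rx(roll)).
In Python, from plant import r gives the robot as it stands. The module is installed in compiled form; this text tells all that it offers.
- The arm moves only by the shell command python3 -m inch 'ROWS' [FORCE]. ROWS is text: rows parted by semicolons, each of 7 numbers parted by spaces: the shift along the tool's x, y, z in m, then the turn, a rotation vector about the tool's x, y, z in rad, then the opening, from 0 (shut) to 1 (fully open). In form: tx ty tz ax ay az jaw; .... A call has 1 to 20 rows; each row shifts and turns the commanded pose from where the row before left it, along the tool's axes as they then stand; what a row does not reach is not made up. A row lasts 1/12 s, in which the tool goes at most 41.7 mm and 7.16 degrees, less where a joint would pass 70% of its speed; a pose out of reach is approached as far as the arm can. A call with a gripper value outside its range is refused whole. The fingers move at their own pace and stop on an object; FORCE is the grip in N (left out, the last holds). Time passes only in rows, so rows that do not move let the fingers close. It gives the time, the measured TCP pose, the force and the opening at its end, in the units of the state.
- r.get_state(): the state, without advancing time (a new reading comes with each control period).
- r.capture(name): name is "scene" or "top" or "wrist"; returns the picture (480x640x3 uint8, red, green, blue); there is no depth.
- r.camera_params(name): a dict with "vfov" (degrees; the focal length in pixels is half the picture's height over the tangent of half this angle, whatever the lens; pixels are square), "cx", "cy" (the principal point, pixels), "R" (3x3) and "t" (3): a world point X has camera coordinates R X + t. Camera axes: x right, y down, z forward; pixel columns grow to the right and rows downward; lengths in m; the calibration is good to about 2 mm. A picture is of the moment at which its call begins: read the wrist's pose just before it. camera_params takes no time and is no camera call; for the wrist camera it gives the pose at the moment of the call.
- r.close_job(): hands the job in, once; it reports no verdict.
Trained networks look in the newest picture that a camera, given by its name, has taken for a name from the list of things; names that differ only in an ending like _2 or _b are one class to them, and where a whole thing is asked for, a point or a joint stands for the part that bears it (a point fixed in the world has none). Each returns a list of dicts, best first, with "p" (0 to 1); they miss things now and then, are a little off and sometimes report something else, mostly with a low value. They report only what shows in the picture. A call takes as long as a camera call.
- r.recognise(target, camera): "xy" ([column, row] in pixels, amid what is visible of it).
The state is a dict: "time_s": time; "joints": joint angles; "qd": joint speeds; "joint_torque": joint torques, N m; "tcp_pos": TCP position; "eef_rot": TCP orientation; "contact_force": force on the tool from outside, world axes, zero at the start; "moment": the same for the moment, N m; "gripper_width": finger opening in m.
Only numpy, scipy, OpenCV 4.12 (cv2) and the standard library are available. Lean on these libraries where they do the work, as an engineer would, in place of code of your own. Each camera call takes 0.05 s, during which the arm holds its last target.

### The job

Unscrew the wooden lid of the glass jar without forcing it, lift it off and lay it right way up on the cork coaster. Put every loose piece of driftwood on the table into the jar, which stays open, and turn and tilt the little spot lamp so that it points straight at the middle of the jar's body. Leave everything else on the console where it is.

Things in the scene. Friction and masses are not known exactly. Their poses are not given: they have to be found in the camera images.
- jar: Sea-green glass jar, fixed. Round body 136 mm across, straight neck 94 mm across outside and 86 mm inside, rim 146 mm and inner floor 8 mm above the table. Round the neck runs a raised right-handed thread, single start, pitch 9 mm: the lid comes off turned counter-clockwise seen from above, 2 to 2.2 full turns from shut to free. Origin: centre of its underside, z up.
- jar_mid (a point): The middle of the jar's body, on its axis, 60 mm above the table: where the lamp shall shine.
- jar_rim (a point): Centre of the jar's mouth, at the rim, 146 mm above the table.
- lid: Loose wooden screw lid, 120 mm across, 38 mm high, 160 g; on top a dark grip bar 70 mm long (lid's x), 20 mm thick (y), 32 mm high. Studs in its skirt run in the thread. Origin: centre of its lower edge, z up; starts shut, 118 mm above the jar's foot, climbs 9 mm a turn and lifts straight off after about 2 turns. It turns easily; pulled up while still in the thread it does not come.
- coaster: Round cork coaster, 140 mm across, 8 mm thick, fixed to the table. Origin: centre of its underside.
- wood1: Loose forked piece of brown driftwood, 35 g, lying flat; one of up to five alike (None: not there). Stem 74 mm long, 22 mm thick, along its x, centred on the origin; a branch 18 mm thick leaves it at x = +10 mm and ends at x = +25, y = +34 mm, so the stem is free to grip around x = -14 mm. Origin: on the table under the middle of the stem, z up.
- wood2: Loose forked piece of brown driftwood, 35 g, lying flat; one of up to five alike (None: not there). Stem 74 mm long, 22 mm thick, along its x, centred on the origin; a branch 18 mm thick leaves it at x = +10 mm and ends at x = +25, y = +34 mm, so the stem is free to grip around x = -14 mm. Origin: on the table under the middle of the stem, z up.
- wood3: Loose forked piece of brown driftwood, 35 g, lying flat; one of up to five alike (None: not there). Stem 74 mm long, 22 mm thick, along its x, centred on the origin; a branch 18 mm thick leaves it at x = +10 mm and ends at x = +25, y = +34 mm, so the stem is free to grip around x = -14 mm. Origin: on the table under the middle of the stem, z up.
- wood4: Loose forked piece of brown driftwood, 35 g, lying flat; one of up to five alike (None: not there). Stem 74 mm long, 22 mm thick, along its x, centred on the origin; a branch 18 mm thick leaves it at x = +10 mm and ends at x = +25, y = +34 mm, so the stem is free to grip around x = -14 mm. Origin: on the table under the middle of the stem, z up.
- wood5: Loose forked piece of brown driftwood, 35 g, lying flat; one of up to five alike (None: not there). Stem 74 mm long, 22 mm thick, along its x, centred on the origin; a branch 18 mm thick leaves it at x = +10 mm and ends at x = +25, y = +34 mm, so the stem is free to grip around x = -14 mm. Origin: on the table under the middle of the stem, z up.
- lamp_swivel (a joint): Swivel of the spot lamp about its upright stem, rad, -2.7 to 2.7, stays where it is left (friction 0.15 N m). Grows counter-clockwise seen from above; at 0 the beam points along the lamp's own -x.
- lamp_tilt (a joint): Tilt of the lamp's head, rad, -0.8 to 1.1, stays where it is left (friction 0.12 N m). At 0 the head is level; positive points the beam downward, negative upward.
- lamp: Base of the black spot lamp, fixed: round foot 124 mm across and 16 mm high, upright stem. Origin: centre of its underside; the swivel axis is its z axis.
- lamp_pivot (a point): Where the tilt axis crosses the head's axis, 215 mm above the table on the swivel axis; turns with the head: the beam leaves along its -x, y is the tilt axis. The head is a cylinder 50 mm across, from 70 mm in front of this point to 75 mm behind. A brass yoke, 18 mm wide, stands beside the pivot; the back of the head, about 55 mm behind the pivot, is free to grip across.
- lamp_lens (a point): Centre of the lamp's lens (pale yellow disc), the front end of the head, 71.5 mm in front of the pivot.
- fish_big: Bystander: the larger metal fish sculpture, upright on a black foot 83 x 94 mm, 220 mm high. Origin under its middle.
- fish_small: Bystander: the smaller metal fish sculpture, foot 64 x 72 mm, 170 mm high. Origin under its middle.
- book: Bystander: blue cloth-bound book, 156 x 216 x 31 mm, lying flat. Origin under its middle.
- key_bowl: Bystander: blue ceramic key bowl, 120 mm across, 40 mm high. Origin under its middle.
- tealight: Bystander: amber tealight glass, 68 mm across, 50 mm high. Origin under its middle.
- glasses_case: Bystander: red-brown spectacle case, 60 x 155 x 34 mm. Origin under its middle.
- postcards: Bystander: small stack of postcards, 105 x 148 x 13 mm. Origin under its middle.

How it is judged (in metres and radians):
On the way:
1. the lid has come off the thread and is lifted clear of the neck (z of lid in the frame of jar above 0.15 m), for 0.1 s.
At the end, for the whole second after the job is handed in: Every piece of driftwood present lies in the jar, its middle at least 11 mm below the rim; the lid lies flat and right way up on the coaster, centres within 35 mm, at rest; the line of the lamp's beam passes the middle of the jar's body within 40 mm sideways and 40 mm up or down (horizontal distance between each of wood1, wood2, wood3, wood4, wood5 and jar below 0.062 m and z of wood1 in the frame of jar between 0 and 0.135 m and z of wood2 in the frame of jar between 0 and 0.135 m and z of wood3 in the frame of jar between 0 and 0.135 m and z of wood4 in the frame of jar between 0 and 0.135 m and z of wood5 in the frame of jar between 0 and 0.135 m and horizontal distance between lid and coaster below 0.035 m and height (world z) of lid between 0.004 and 0.013 m and angle between lid's own z axis and vertical below 0.1 rad and linear speed of lid below 0.02 m/s and y of jar_mid in the frame of lamp_pivot between -0.04 and 0.04 m and z of jar_mid in the frame of lamp_pivot between -0.04 and 0.04 m and x of jar_mid in the frame of lamp_pivot below -0.1 m); the robot touches nothing.
It fails at once if the lid is torn at while it is still in the thread (more than 100 N between lid and jar) (contact force between lid and jar above 100 N).
It fails at once if a bystander (sculpture, book, bowl, tealight, spectacle case or postcards) is moved more than 20 mm (distance of any of fish_big, fish_small, book, key_bowl, tealight, glasses_case, postcards from where it was at the start of the episode above 0.02 m).
Of wood1, wood2, wood3, wood4, wood5 only 2 to 4 are there at a start; the rules pass over those that are not, and their reading is None.
At some moment in a run one of wood1, wood2, wood3, wood4, wood5 may be knocked a few centimetres aside while the robot is not near it.
Once in a run the grip may slacken for a moment while it holds something.
It also fails if it takes over 210 s, if anything falls off the work surface, if the arm or the gripper's body presses on something with over 40 N, if the wrist force passes 120 N, or if a joint passes its speed limit or range.

## Working session

There is one attempt and no reset: what is moved stays moved. The work goes in short steps, Python scripts to look and compute and a shell command to move; the robot and the scene stay as the last step left them, time stands still between calls to the robot, and variables do not carry over. Pictures are saved under pics/ and viewed, and the job is handed in when it is done.

```bash
mkdir -p pics; ls; python3 - <<'E'
from plant import r
import cv2
for n in ("scene","top","wrist"):
    p=r.camera_params(n);im=r.capture(n)
    cv2.imwrite(f"pics/a_{n}.png",im[:,:,::-1])
    print(n,p)
s=r.get_state();print(s, r.hold_point_z)
E
```

```text
pics
scene {'vfov': 57.363414472359004, 'cx': 318.5199327571538, 'cy': 245.4919080444966, 'R': array([[-0.5039635 ,  0.86366095,  0.01051493],
       [ 0.70274158,  0.41708098, -0.57636597],
       [-0.50217035, -0.28307813, -0.81712405]]), 't': array([ 0.29588222, -0.2780621 ,  1.54714572])}
top {'vfov': 43.22664676937192, 'cx': 311.06590033265985, 'cy': 228.27223746129067, 'R': array([[ 0.00959542, -0.99994636, -0.00390055],
       [-0.9778398 , -0.00856733, -0.20917918],
       [ 0.20913454,  0.00582127, -0.97786955]]), 't': array([-0.01147234,  0.55525582,  1.36387855])}
wrist {'vfov': 63.92189766596781, 'cx': 324.04892366086375, 'cy': 238.48317762479365, 'R': array([[-0.22403646,  0.97457898,  0.0018635 ],
       [ 0.93265311,  0.21384293,  0.29056735],
       [ 0.28278233,  0.06683567, -0.95685273]]), 't': array([ 0.67357971, -0.03521561,  0.39229546])}
{'time_s': 0.15, 'joints': array([-6.06151034e+01,  2.05817250e+01,  6.44289371e-01, -1.56663558e-02,
       -7.01374642e+01, -1.65068578e+01]), 'qd': array([ 0.04915869, -0.1442468 ,  0.10055427,  0.07112733, -0.09342714,
        0.08286657]), 'joint_torque': array([-2.69226048e-04, -5.83278322e+01,  2.93289274e+01,  7.00122803e+00,
        8.73570243e-03, -1.21739326e-04]), 'tcp_pos': array([ 0.15032449, -0.65764018,  0.22582619]), 'eef_rot': array([ 1.79924002e+02, -7.16106914e-03, -1.67127289e+02]), 'contact_force': array([0.01530723, 0.69667224, 0.11230537]), 'moment': array([ 0.04776317, -0.00877416, -0.00898697]), 'gripper_width': 0.08787278436241977} 0.0188
```

View pics/a_scene.png

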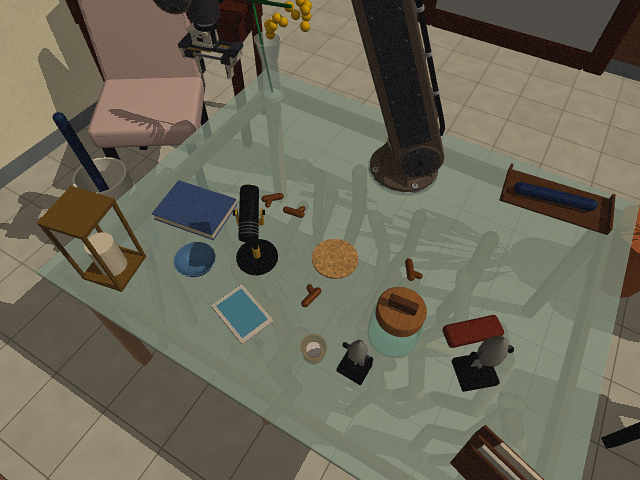

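View pics/a_top.png

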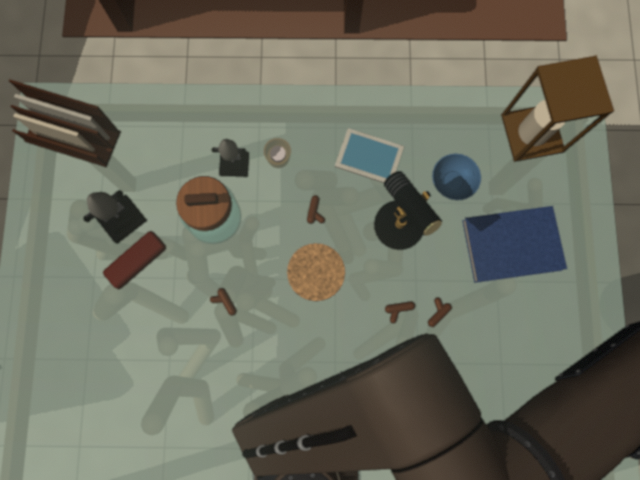

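View pics/a_wrist.png

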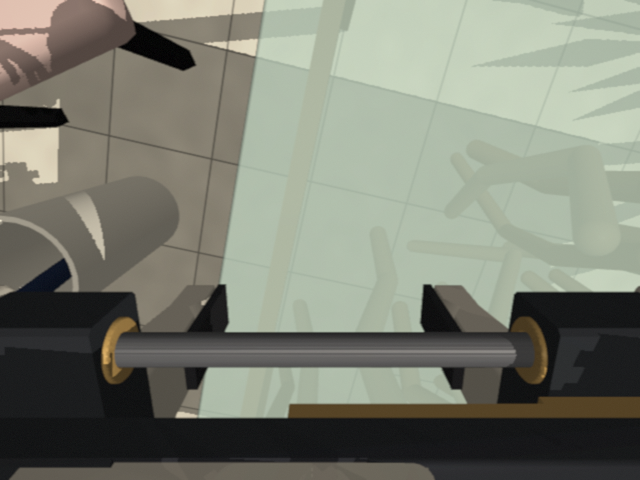

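```bash
python3 - <<'E'
from plant import r
for c in ("top","scene"):
  for n in ("jar","lid","coaster","wood1","lamp","lamp_pivot","lamp_lens","tealight","glasses_case","fish_big","fish_small"):
    try: print(c,n,[(round(d["p"],2),[round(float(v)) for v in d["xy"]]) for d in r.recognise(n,c)])
    except Exception as e: print(c,n,e)
E
```

```text
top jar [(0.91, [224, 233]), (0.42, [132, 260])]
top lid [(0.61, [202, 208])]
top coaster [(0.57, [314, 274]), (0.16, [366, 157])]
top wood1 [(0.76, [224, 302]), (0.6, [438, 309]), (0.6, [395, 308]), (0.53, [315, 211])]
top lamp [(0.82, [406, 219])]
top lamp_pivot []
top lamp_lens [(0.82, [416, 202]), (0.29, [118, 213])]
top tealight [(0.57, [133, 258]), (0.56, [280, 151])]
top glasses_case [(0.83, [137, 260])]
top fish_big [(0.89, [114, 216])]
top fish_small [(0.66, [206, 208]), (0.27, [222, 232])]
scene jar [(0.77, [387, 342])]
scene lid [(0.82, [397, 309])]
scene coaster [(0.56, [337, 259])]
scene wood1 [(0.69, [409, 271]), (0.64, [297, 212]), (0.54, [270, 202]), (0.54, [313, 295]), (0.5, [313, 349])]
scene lamp [(0.67, [250, 238]), (0.63, [396, 310])]
scene lamp_pivot [(0.82, [250, 216])]
scene lamp_lens [(0.7, [248, 211])]
scene tealight [(0.81, [315, 349])]
scene glasses_case [(0.71, [473, 330])]
scene fish_big []
scene fish_small [(0.74, [356, 363]), (0.56, [312, 296]), (0.34, [387, 341]), (0.22, [248, 211])]
```

```bash
python3 - <<'E'
import cv2,numpy as np
t=cv2.imread("pics/a_top.png");s=cv2.imread("pics/a_scene.png")
cv2.imwrite("pics/z1.png",cv2.resize(t[140:340,150:470],(800,500),interpolation=cv2.INTER_CUBIC))
cv2.imwrite("pics/z2.png",cv2.resize(s[170:330,170:330],(600,600),interpolation=cv2.INTER_CUBIC))
E
```

```text
(no output)
```

View pics/z1.png

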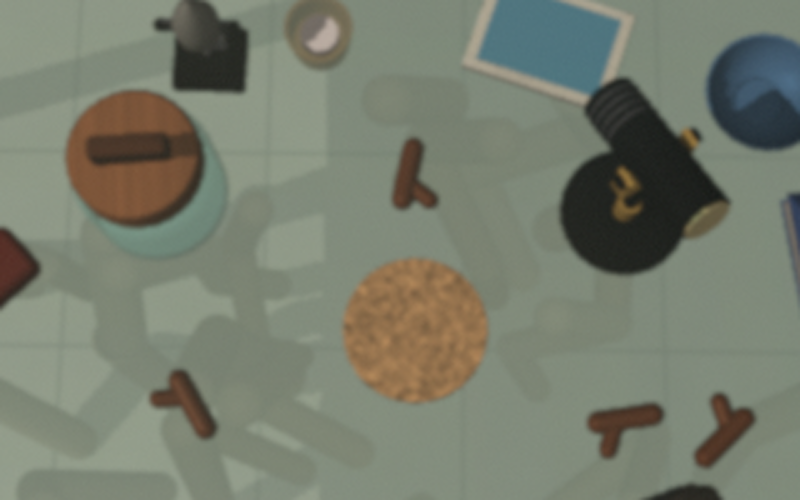

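View pics/z2.png

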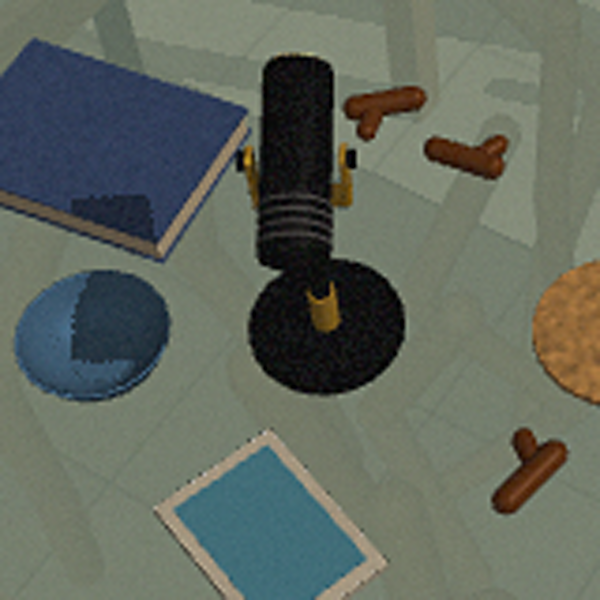

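```bash
cat > h.py <<'E'
import numpy as np
from plant import r
def K(p): 
    f=240/np.tan(np.radians(p["vfov"])/2); return f,p["cx"],p["cy"]
def back(p,uv,z):
    f,cx,cy=K(p); d=np.array([(uv[0]-cx)/f,(uv[1]-cy)/f,1.]); R=np.array(p["R"]);t=np.array(p["t"])
    d=R.T@d; c=-R.T@t; return c+d*(z-c[2])/d[2]
def proj(p,X):
    f,cx,cy=K(p); c=np.array(p["R"])@np.array(X)+np.array(p["t"]); return np.array([f*c[0]/c[2]+cx,f*c[1]/c[2]+cy])
def tri(obs):
    A=[];b=[]
    for p,uv in obs:
        f,cx,cy=K(p);R=np.array(p["R"]);t=np.array(p["t"])
        for k,c in ((0,cx),(1,cy)):
            a=(uv[k]-c)/f; A.append(R[k]-a*R[2]); b.append(a*t[2]-t[k])
    return np.linalg.lstsq(np.array(A),np.array(b),rcond=None)[0]
E
python3 - <<'E'
from h import *
np.set_printoptions(precision=4,suppress=True)
T=r.camera_params("top");S=r.camera_params("scene")
z=lambda u,v:(150+u/2.5,140+v/2.5)
zs=lambda u,v:(170+u/3.75,170+v/3.75)
for n,(a,b,c) in dict(A=((180,378),(207,432),(157,399)),B=((402,203),(413,145),(432,201)),C=((596,423),(657,411),(608,452)),D=((749,414),(703,461),(719,400))).items():
    P,M,Bp=[back(T,z(*q),.011)[:2] for q in (a,b,c)]
    d=P-M; o=(P+M)/2; u=d/np.linalg.norm(d); n_=np.array([-u[1],u[0]])
    print(n,"o",o,"len",np.linalg.norm(d),"yaw",np.degrees(np.arctan2(d[1],d[0])),"br",(Bp-o)@u,(Bp-o)@n_,"grip",o-.014*u)
print("coaster",back(T,z(415,330),.008),back(S,(335,258.5),.008))
print("lamp",back(T,z(623,212),.016),back(S,zs(327,327),.016))
print("lidtop",back(T,z(133,157),.156), "bar",back(T,z(108,148),.188),"barctr",back(T,z(128,149),.188))
print("lid scene",back(S,(401,310),.156))
print("lens c",tri([(T,z(708,220))]+[(S,zs(299,60))]))
print("back ",tri([(T,z(610,97))]+[(S,zs(294,250))]))
E
```

```text
A o [0.3853 0.1904] len 0.057739934053557124 yaw 28.506923846584698 br 0.021224292636743237 0.028070990418105138 grip [0.373  0.1837]
B o [ 0.6124 -0.0104] len 0.05937398320094545 yaw 170.07209858126615 br 0.02243323416112912 0.028380619080563812 grip [ 0.6262 -0.0128]
C o [ 0.3777 -0.2194] len 0.059034630131805724 yaw 101.54847441884934 br 0.024329458379869235 0.028631086024823216 grip [ 0.3805 -0.2331]
D o [ 0.3594 -0.3127] len 0.06305938157026691 yaw -45.31036892848107 br 0.02081151424511996 0.0288002351902469 grip [ 0.3496 -0.3028]
coaster [ 0.4591 -0.0189  0.008 ] [ 0.4658 -0.0139  0.008 ]
lamp [ 0.5749 -0.2195  0.016 ] [ 0.5843 -0.2124  0.016 ]
lidtop [0.5899 0.2315 0.156 ] bar [0.5895 0.2473 0.188 ] barctr [0.5888 0.2301 0.188 ]
lid scene [0.6032 0.2361 0.156 ]
lens c [ 0.5188 -0.2556  0.2394]
back  [ 0.6349 -0.183   0.1988]
```

```bash
python3 - <<'E'
import cv2,numpy as np
t=cv2.imread("pics/a_top.png");s=cv2.imread("pics/a_scene.png")
a=cv2.resize(s[260:380,340:460],(400,400),interpolation=cv2.INTER_CUBIC)
b=cv2.resize(t[160:260,160:260],(400,400),interpolation=cv2.INTER_CUBIC)
cv2.imwrite("pics/z3.png",np.hstack([a,b]))
E
```

```text
(no output)
```

View pics/z3.png

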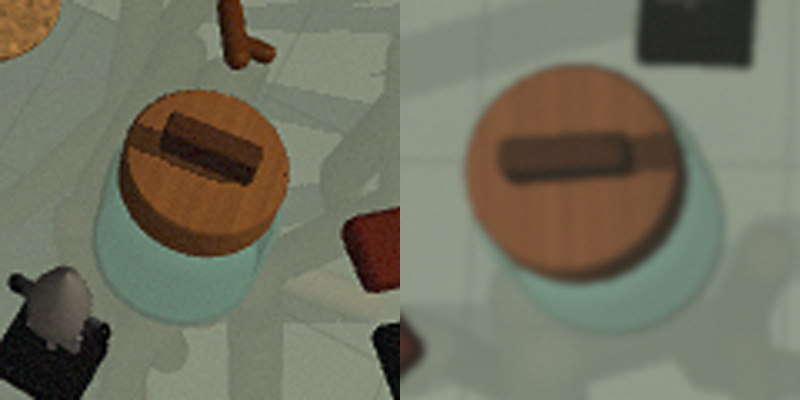

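```bash
cat >> h.py <<'E'
from scipy.spatial.transform import Rotation as Ro
def pose():
    s=r.get_state(); return np.array(s["tcp_pos"]),Ro.from_euler("xyz",s["eef_rot"],degrees=True)
def rel(target,yaw=None,n=None,p=None):
    """tool-frame shift from current to world target"""
    P,R=pose()
    if p is not None:P=np.array(p)
    d=R.inv().apply(np.array(target)-P); print("shift tool",d.round(4),"min rows",np.linalg.norm(d)/.0417)
    if n: print(" per row/%d"%n,(d/n).round(5))
    if yaw is not None:
        c=R.as_euler("xyz",degrees=True)[2]; print(" az total rad (to yaw)",np.radians(-(yaw-c)), "rows",abs(yaw-c)/7.16)
def cam_in_tool():
    p=r.camera_params("wrist");P,R=pose();Rc=np.array(p["R"]);c=-Rc.T@np.array(p["t"])
    return R.inv().apply(c-P), R.inv().apply(Rc[2])
E
python3 - <<'E'
from h import *
np.set_printoptions(precision=4,suppress=True)
print(cam_in_tool())
rel((.42,-.4,.40),n=10)
rel((.50,.2,.40),p=(.42,-.4,.4),n=16)
T=r.camera_params("top")
print("fishbig",back(T,(125,217),.0),"fish small",back(T,(234,163),.0),"case",back(T,(135,260),.034), "tea",back(T,(278,152),.05))
E
```

```text
(array([ 0.0795,  0.0004, -0.1586]), array([-0.2907,  0.0007,  0.9568]))
shift tool [-0.3203  0.1914 -0.1734] min rows 9.8673773996157
 per row/10 [-0.032   0.0191 -0.0173]
shift tool [-0.2117  0.5671  0.    ] min rows 14.515823453641778
 per row/16 [-0.0132  0.0354  0.    ]
fishbig [0.5922 0.452  0.    ] fish small [0.7335 0.1887 0.    ] case [0.4802 0.4097 0.034 ] tea [0.7459 0.0758 0.05  ]
```

```bash
python3 -m inch '-.032 .0191 -.0173 0 0 0 1;-.032 .0191 -.0173 0 0 0 1;-.032 .0191 -.0173 0 0 0 1;-.032 .0191 -.0173 0 0 0 1;-.032 .0191 -.0173 0 0 0 1;-.032 .0191 -.0173 0 0 0 1;-.032 .0191 -.0173 0 0 0 1;-.032 .0191 -.0173 0 0 0 1;-.032 .0191 -.0173 0 0 0 1;-.032 .0191 -.0173 0 0 0 1' 
python3 -m inch '-.0145 .0365 0 0 0 0 1;-.0145 .0365 0 0 0 0 1;-.0145 .0365 0 0 0 0 1;-.0145 .0365 0 0 0 0 1;-.0145 .0365 0 0 0 0 1;-.0145 .0365 0 0 0 0 1;-.0145 .0365 0 0 0 0 1;-.0145 .0365 0 0 0 0 1;-.0145 .0365 0 0 0 0 1;-.0145 .0365 0 0 0 0 1;-.0145 .0365 0 0 0 0 1;-.0145 .0365 0 0 0 0 1;-.0145 .0365 0 0 0 0 1;-.0145 .0365 0 0 0 0 1;-.0145 .0365 0 0 0 0 1;-.0145 .0365 0 0 0 0 1;0 0 0 0 0 0 1;0 0 0 0 0 0 1'
python3 - <<'E'
from h import *
import cv2
s=r.get_state();print(s["tcp_pos"],s["eef_rot"],s["joints"])
np.save("w1.npy",[r.camera_params("wrist")],allow_pickle=True)
for n in ("wrist","top","scene"):
    cv2.imwrite(f"pics/b_{n}.png",r.capture(n)[:,:,::-1])
E
```

```text
time_s: 2.08
tcp_pos: [0.4207, -0.3989, 0.4009]
eef_rot: [-180.0, 0.0, -167.1]
contact_force: [0.7, -2.0, 0.3]
gripper_width: 0.0876
time_s: 3.58
tcp_pos: [0.5157, 0.2226, 0.3984]
eef_rot: [-180.0, -0.1, -167.0]
contact_force: [-0.2, -0.2, 0.2]
gripper_width: 0.0876
[0.51569094 0.22256531 0.39843521] [-1.79952225e+02 -1.03031899e-01 -1.66961449e+02] [ 4.33039375e+01  6.25291111e+00  3.74204395e+00 -1.06746350e-02
 -8.76022005e+01 -1.20264887e+02]
```

View pics/b_wrist.png

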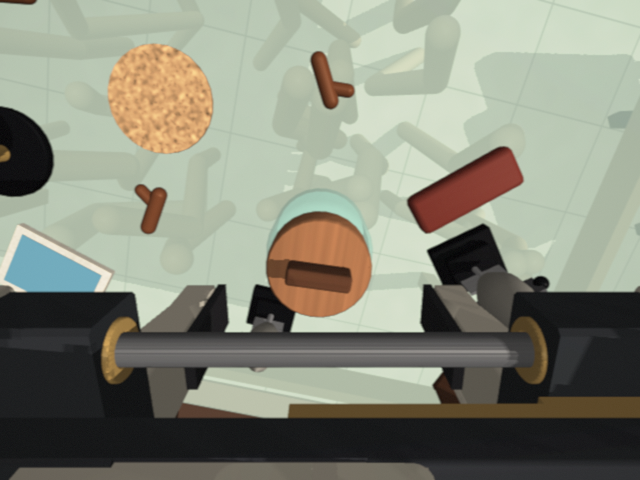

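```bash
cat > fit.py <<'E'
from h import *
import cv2
from scipy.optimize import minimize
th=np.linspace(0,2*np.pi,60,endpoint=False)
def hull(p,x,y,Rr,zs):
    pts=np.array([proj(p,(x+Rr*np.cos(t),y+Rr*np.sin(t),z)) for z in zs for t in th],np.float32)
    return cv2.convexHull(pts)
def fitc(p,im,x0,y0,Rr,zs,lohi,win):
    hsv=cv2.cvtColor(im,cv2.COLOR_BGR2HSV); m=cv2.inRange(hsv,np.array(lohi[0]),np.array(lohi[1]))
    w=np.zeros_like(m); u,v=proj(p,(x0,y0,zs[0])).astype(int); w[max(0,v-win):v+win,max(0,u-win):u+win]=1; m=m*w
    n,l,s,c=cv2.connectedComponentsWithStats(m); 
    if n<2: return None
    k=1+np.argmax(s[1:,4]); m=(l==k).astype(np.uint8)
    cn=max(cv2.findContours(m,cv2.RETR_EXTERNAL,cv2.CHAIN_APPROX_NONE)[0],key=len); h=cv2.convexHull(cn)
    m=np.zeros_like(m); cv2.fillConvexPoly(m,h,1)
    def cost(q):
        a=np.zeros((480*1,640),np.uint8); b=np.zeros((480,640),np.float32)
        cv2.fillConvexPoly(b,np.round(hull(p,q[0],q[1],Rr,zs)*16).astype(np.int32),1,lineType=cv2.LINE_8,shift=4)
        return float(np.abs(b-m).sum()/m.sum())
    o=minimize(cost,[x0,y0],method="Nelder-Mead",options=dict(initial_simplex=[[x0,y0],[x0+.02,y0],[x0,y0+.02]],xatol=2e-4))
    return o.x,o.fun,m.sum()
E
python3 - <<'E'
from fit import *
np.set_printoptions(precision=4,suppress=True)
W=np.load("w1.npy",allow_pickle=True)[0]
C=dict(wrist=W,top=r.camera_params("top"),scene=r.camera_params("scene"))
for n,p in C.items():
    im=cv2.imread(f"pics/b_{n}.png")
    if n!="wrist": im=cv2.imread(f"pics/a_{n}.png")
    print(n,"coaster",fitc(p,im,.462,-.016,.07,[.008,.0],((8,90,90),(25,255,255)),70))
    print(n,"lid",fitc(p,im,.594,.233,.06,[.156,.118],((3,80,40),(20,255,255)),70))
    print(n,"lamp",fitc(p,im,.58,-.215,.062,[.016,0],((0,0,0),(180,255,45)),60))
    if n=="wrist":
        z=[back(p,q,.188)[:2] for q in ((290,273),(352,281),(284,284),(349,292))]; print(z)
        for q in (((322,56),(332,104),(348,90)),((160,190),(149,229),(143,188))):
            P,M,Bp=[back(p,a,.011)[:2] for a in q];print(P,M,(P+M)/2,np.linalg.norm(P-M))
E
python3 - <<'E'
import cv2
im=cv2.imread("pics/b_wrist.png")
cv2.imwrite("pics/z4.png",cv2.resize(im[180:330,230:410],(720,600),interpolation=cv2.INTER_CUBIC))
E
```

```text
wrist coaster (array([ 0.4618, -0.0167]), np.float64(0.037346711259754736), np.uint64(8970))
wrist lid (array([0.594, 0.235]), np.float64(0.05793450881612091), np.uint64(8734))
wrist lamp (array([ 0.5791, -0.2233]), np.float64(0.02796271637816245), np.uint64(3755))
[array([0.5911, 0.2046]), array([0.5853, 0.269 ]), array([0.6046, 0.201 ]), array([0.598, 0.269])]
[0.3588 0.1837] [0.4131 0.21  ] [0.3859 0.1969] 0.06033333877386888
[ 0.5818 -0.0024] [ 0.6433 -0.012 ] [ 0.6126 -0.0072] 0.062324971072406365
top coaster (array([ 0.4611, -0.0183]), np.float64(0.06434108527131784), np.uint64(2580))
top lid (array([0.5967, 0.2354]), np.float64(0.12966252220248667), np.uint64(2252))
top lamp (array([ 0.5975, -0.2325]), np.float64(0.3117007672634271), np.uint64(3128))
scene coaster (array([ 0.4594, -0.0171]), np.float64(0.05037440435670524), np.uint64(1469))
scene lid (array([0.5957, 0.235 ]), np.float64(0.05672371638141809), np.uint64(2045))
scene lamp (array([ 0.5735, -0.2231]), np.float64(0.4946703513620213), np.uint64(2533))
```

View pics/z4.png

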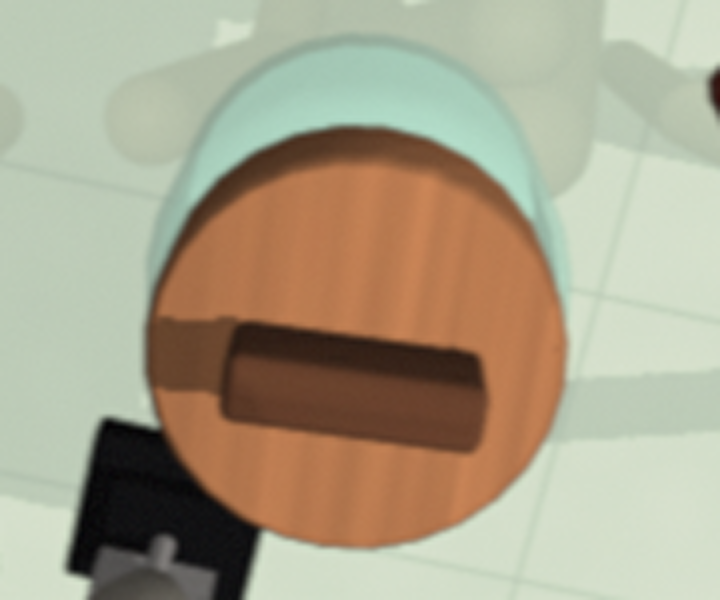

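```bash
python3 -m inch '0 0 0 0 0 -.1193 1;0 0 0 0 0 -.1193 1;0 0 0 0 0 -.1193 1;0 0 0 0 0 -.1193 1;0 0 0 0 0 -.1193 1;0 0 0 0 0 -.1193 1;0 0 0 0 0 -.1193 1;0 0 0 0 0 -.1193 1;0 0 0 0 0 -.1193 1;0 0 0 0 0 -.1193 1;0 0 0 0 0 -.1193 1;0 0 0 0 0 -.1193 1;-.0014 -.02 .028 0 0 0 1;-.0014 -.02 .028 0 0 0 1;-.0014 -.02 .028 0 0 0 1;-.0014 -.02 .028 0 0 0 1;0 0 .03 0 0 0 1;0 0 .03 0 0 0 1;0 0 0 0 0 0 1;0 0 0 0 0 0 1' 20
python3 - <<'E'
from h import *
import cv2
s=r.get_state();print(s["joints"])
cv2.imwrite("pics/c1.png",r.capture("wrist")[:,:,::-1])
P,R=pose()
rel((.595,.235,.162)); p=r.camera_params("wrist")
print([proj(p,(.595+.035*np.cos(np.radians(a))*k+ .01*np.cos(np.radians(a+90))*j,.235+.035*np.sin(np.radians(a))*k+.01*np.sin(np.radians(a+90))*j,.188)).round() for a in (95,) for k in (-1,1) for j in (-1,1)])
E
```

```text
time_s: 5.4
tcp_pos: [0.5947, 0.2314, 0.2273]
eef_rot: [179.9, -0.1, -85.2]
contact_force: [0.7, 0.5, 1.9]
gripper_width: 0.0876
[ 3.87622271e+01  1.71661996e+01 -4.12246919e+00  2.34076164e-02
 -6.88541494e+01 -3.39346354e+01]
shift tool [-0.0029  0.0006  0.0674] min rows 1.6181353326441124
[array([305., 212.]), array([342., 212.]), array([307., 329.]), array([341., 329.])]
```

View pics/c1.png

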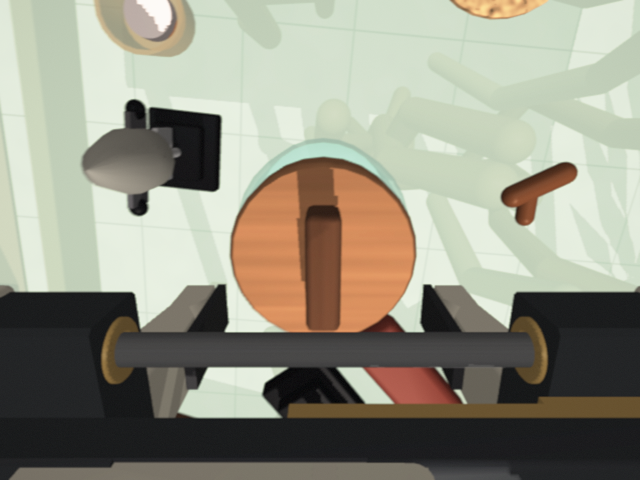

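```bash
python3 -m inch '-.0026 .0006 .022 0 0 0 1;0 0 .022 0 0 0 1;0 0 .021 0 0 0 1;0 0 0 0 0 0 1;0 0 0 0 0 0 1;0 0 0 0 0 0 0;0 0 0 0 0 0 0;0 0 0 0 0 0 0;0 0 0 0 0 0 0;0 0 0 0 0 0 0;0 0 0 0 0 0 0;0 0 0 0 0 0 0;0 0 0 0 0 0 0' 20
```

```text
time_s: 6.53
tcp_pos: [0.5942, 0.2355, 0.1625]
eef_rot: [180.0, -0.0, -85.1]
contact_force: [-0.1, 0.2, 0.9]
gripper_width: 0.0399
```

```bash
python3 -m inch '0 0 0 0 0 0 0;0 0 0 0 0 0 0;0 0 0 0 0 0 0;0 0 0 0 0 0 0;0 0 0 0 0 0 0;0 0 0 0 0 0 0;0 0 -.00017 0 0 -.12 0;0 0 -.00017 0 0 -.12 0;0 0 -.00017 0 0 -.12 0;0 0 -.00017 0 0 -.12 0;0 0 -.00017 0 0 -.12 0;0 0 -.00017 0 0 -.12 0;0 0 0 0 0 0 0'
```

```text
time_s: 7.62
tcp_pos: [0.5939, 0.2354, 0.1632]
eef_rot: [180.0, 0.0, -43.5]
contact_force: [0.0, 0.4, -2.1]
gripper_width: 0.02
```

```bash
python3 -m inch '0 0 -.00017 0 0 -.12 0;0 0 -.00017 0 0 -.12 0;0 0 -.00017 0 0 -.12 0;0 0 -.00017 0 0 -.12 0;0 0 -.00017 0 0 -.12 0;0 0 -.00017 0 0 -.12 0;0 0 -.00017 0 0 -.12 0;0 0 -.00017 0 0 -.12 0;0 0 -.00017 0 0 -.12 0;0 0 -.00017 0 0 -.12 0;0 0 -.00017 0 0 -.12 0;0 0 -.00017 0 0 -.12 0;0 0 -.00017 0 0 -.12 0;0 0 -.00017 0 0 -.12 0;0 0 -.00017 0 0 -.12 0;0 0 -.00017 0 0 -.12 0;0 0 -.00017 0 0 -.12 0;0 0 -.00017 0 0 -.12 0;0 0 -.00017 0 0 -.12 0;0 0 -.00017 0 0 -.12 0'
python3 -c "
from h import *
s=r.get_state();print(s['joints'],s['contact_force'],s['moment'],s['gripper_width'])
import cv2;cv2.imwrite('pics/d1.png',r.capture('top')[:,:,::-1][140:260,150:310].repeat(4,0).repeat(4,1))"
```

```text
time_s: 9.28
tcp_pos: [0.5937, 0.2346, 0.1665]
eef_rot: [-179.9, 0.1, 93.7]
contact_force: [0.6, -0.2, -2.2]
gripper_width: 0.0197
[ 3.90555650e+01  1.96273641e+01 -8.84060066e+00  1.66399388e-02
 -6.16489029e+01  1.44654677e+02] [ 0.62437794 -0.18433836 -2.19876528] [-0.53997681 -0.08134435 -0.01806108] 0.019708337917158144
```

View pics/d1.png

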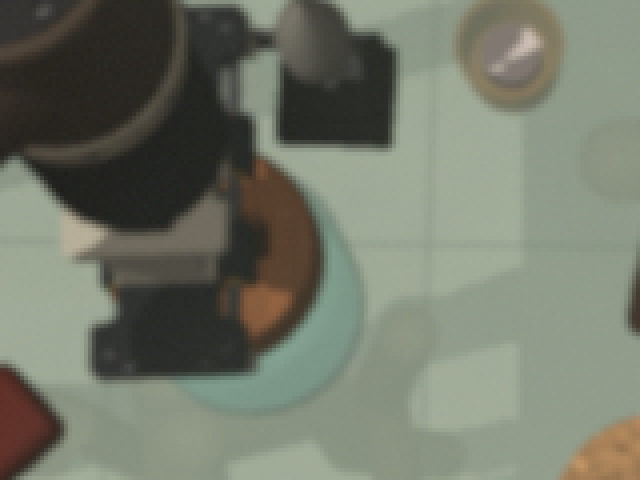

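```bash
python3 -m inch '0 0 -.00017 0 0 -.12 0;0 0 -.00017 0 0 -.12 0;0 0 -.00017 0 0 -.12 0;0 0 0 0 0 0 0;0 0 0 0 0 0 1;0 0 0 0 0 0 1;0 0 0 0 0 0 1;0 0 0 0 0 0 1;0 0 0 0 0 0 1;0 0 0 0 0 0 1;0 0 0 0 0 0 1;0 0 0 0 0 0 1;0 0 0 0 0 0 1;0 0 0 0 0 0 1;0 0 0 0 0 0 1;0 0 0 0 0 0 1' 20
python3 -m inch '0 0 0 0 0 .1208 1;0 0 0 0 0 .1208 1;0 0 0 0 0 .1208 1;0 0 0 0 0 .1208 1;0 0 0 0 0 .1208 1;0 0 0 0 0 .1208 1;0 0 0 0 0 .1208 1;0 0 0 0 0 .1208 1;0 0 0 0 0 .1208 1;0 0 0 0 0 .1208 1;0 0 0 0 0 .1208 1;0 0 0 0 0 .1208 1;0 0 0 0 0 .1208 1;0 0 0 0 0 .1208 1;0 0 0 0 0 .1208 1;0 0 0 0 0 .1208 1;0 0 0 0 0 .1208 1;0 0 0 0 0 .1208 1;0 0 0 0 0 .1208 1;0 0 0 0 0 .1208 1'
python3 -m inch '0 0 0 0 0 .1208 1;0 0 0 0 0 .1208 1;0 0 0 0 0 .1208 1;0 0 0 0 0 .1208 1;0 0 0 0 0 .1208 1;0 0 0 0 0 .1208 1;0 0 0 0 0 0 0;0 0 0 0 0 0 0;0 0 0 0 0 0 0;0 0 0 0 0 0 0;0 0 0 0 0 0 0;0 0 0 0 0 0 0;0 0 0 0 0 0 0;0 0 0 0 0 0 0;0 0 0 0 0 0 0;0 0 0 0 0 0 0;0 0 0 0 0 0 0;0 0 0 0 0 0 0;0 0 0 0 0 0 0;0 0 0 0 0 0 0'
python3 -c "
from h import *
s=r.get_state();print(s['joints'],s['contact_force'],s['moment'],s['gripper_width'])"
```

```text
time_s: 10.67
tcp_pos: [0.5942, 0.2355, 0.1675]
eef_rot: [-180.0, -0.0, 114.3]
contact_force: [-0.9, -0.1, 0.5]
gripper_width: 0.0871
time_s: 12.33
tcp_pos: [0.5942, 0.2355, 0.1675]
eef_rot: [-180.0, -0.0, -24.5]
contact_force: [0.5, 0.1, -0.7]
gripper_width: 0.0878
time_s: 14.0
tcp_pos: [0.5942, 0.2355, 0.1675]
eef_rot: [-180.0, -0.0, -65.7]
contact_force: [-0.1, 0.0, -0.1]
gripper_width: 0.0198
[ 3.90828835e+01  1.95870884e+01 -8.75028478e+00  7.33388089e-04
 -6.16602577e+01 -1.47401214e+01] [-0.10957453  0.02700572 -0.10374838] [0.03661658 0.10121278 0.05879037] 0.019794220467968176
```

Turned 199° so far. Second sweep of 180°.

```bash
python3 -m inch '0 0 -.00017 0 0 -.1208 0;0 0 -.00017 0 0 -.1208 0;0 0 -.00017 0 0 -.1208 0;0 0 -.00017 0 0 -.1208 0;0 0 -.00017 0 0 -.1208 0;0 0 -.00017 0 0 -.1208 0;0 0 -.00017 0 0 -.1208 0;0 0 -.00017 0 0 -.1208 0;0 0 -.00017 0 0 -.1208 0;0 0 -.00017 0 0 -.1208 0;0 0 -.00017 0 0 -.1208 0;0 0 -.00017 0 0 -.1208 0;0 0 -.00017 0 0 -.1208 0;0 0 -.00017 0 0 -.1208 0;0 0 -.00017 0 0 -.1208 0;0 0 -.00017 0 0 -.1208 0;0 0 -.00017 0 0 -.1208 0;0 0 -.00017 0 0 -.1208 0;0 0 -.00017 0 0 -.1208 0;0 0 -.00017 0 0 -.1208 0'
python3 -m inch '0 0 -.00017 0 0 -.1208 0;0 0 -.00017 0 0 -.1208 0;0 0 -.00017 0 0 -.1208 0;0 0 -.00017 0 0 -.1208 0;0 0 -.00017 0 0 -.1208 0;0 0 -.00017 0 0 -.1208 0;0 0 0 0 0 0 0;0 0 0 0 0 0 1;0 0 0 0 0 0 1;0 0 0 0 0 0 1;0 0 0 0 0 0 1;0 0 0 0 0 0 1;0 0 0 0 0 0 1;0 0 0 0 0 0 1;0 0 0 0 0 0 1;0 0 0 0 0 0 1;0 0 0 0 0 0 1;0 0 0 0 0 0 1'
python3 -m inch '0 0 0 0 0 .1208 1;0 0 0 0 0 .1208 1;0 0 0 0 0 .1208 1;0 0 0 0 0 .1208 1;0 0 0 0 0 .1208 1;0 0 0 0 0 .1208 1;0 0 0 0 0 .1208 1;0 0 0 0 0 .1208 1;0 0 0 0 0 .1208 1;0 0 0 0 0 .1208 1;0 0 0 0 0 .1208 1;0 0 0 0 0 .1208 1;0 0 0 0 0 .1208 1;0 0 0 0 0 .1208 1;0 0 0 0 0 .1208 1;0 0 0 0 0 .1208 1;0 0 0 0 0 .1208 1;0 0 0 0 0 .1208 1;0 0 0 0 0 .1208 1;0 0 0 0 0 .1208 1'
python3 -m inch '0 0 0 0 0 .1208 1;0 0 0 0 0 .1208 1;0 0 0 0 0 .1208 1;0 0 0 0 0 .1208 1;0 0 0 0 0 .1208 1;0 0 0 0 0 .1208 1'
python3 -c "
from h import *
s=r.get_state();print(s['joints'],s['contact_force'],s['moment'],s['gripper_width'])
import cv2;cv2.imwrite('pics/d2.png',r.capture('wrist')[:,:,::-1])"
```

```text
time_s: 15.67
tcp_pos: [0.5942, 0.2353, 0.171]
eef_rot: [180.0, 0.0, 73.1]
contact_force: [0.0, -0.8, -0.4]
gripper_width: 0.0195
time_s: 17.17
tcp_pos: [0.5942, 0.2355, 0.1719]
eef_rot: [-180.0, -0.0, 114.3]
contact_force: [0.5, -0.5, -0.4]
gripper_width: 0.0856
time_s: 18.83
tcp_pos: [0.5942, 0.2355, 0.1719]
eef_rot: [-180.0, 0.0, -24.5]
contact_force: [-0.1, 0.7, -0.3]
gripper_width: 0.0873
time_s: 19.33
tcp_pos: [0.5942, 0.2355, 0.1719]
eef_rot: [180.0, 0.0, -66.0]
contact_force: [0.1, -0.3, 0.3]
gripper_width: 0.0876
[ 3.90833229e+01  1.93854357e+01 -8.43202668e+00 -2.83021818e-03
 -6.21826789e+01 -1.50869990e+01] [ 0.10766191 -0.26024511  0.29339356] [-0.00732673  0.10940265 -0.04615066] 0.0876444900845046
```

View pics/d2.png

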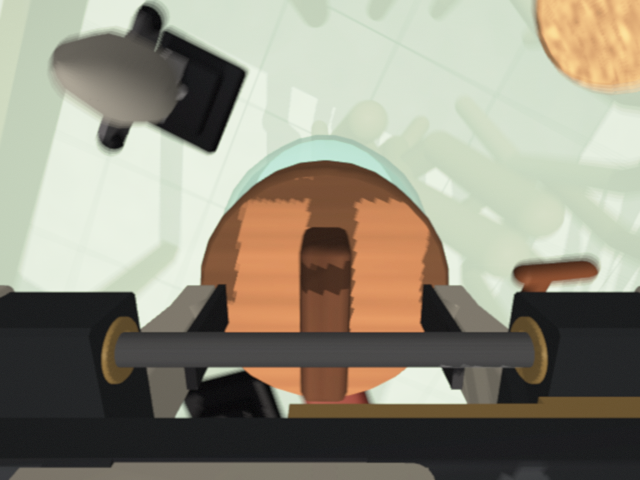

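```bash
python3 -m inch '0 0 0 0 0 0 0;0 0 0 0 0 0 0;0 0 0 0 0 0 0;0 0 0 0 0 0 0;0 0 0 0 0 0 0;0 0 0 0 0 0 0;0 0 0 0 0 0 0;0 0 0 0 0 0 0;0 0 0 0 0 0 0;0 0 0 0 0 0 0;0 0 0 0 0 0 0;0 0 0 0 0 0 0;0 0 0 0 0 0 0;0 0 0 0 0 0 0'
python3 -m inch '0 0 -.00017 0 0 -.1208 0;0 0 -.00017 0 0 -.1208 0;0 0 -.00017 0 0 -.1208 0;0 0 -.00017 0 0 -.1208 0;0 0 -.00017 0 0 -.1208 0;0 0 -.00017 0 0 -.1208 0;0 0 -.00017 0 0 -.1208 0;0 0 -.00017 0 0 -.1208 0;0 0 -.00017 0 0 -.1208 0;0 0 -.00017 0 0 -.1208 0;0 0 -.00017 0 0 -.1208 0;0 0 -.00017 0 0 -.1208 0;0 0 -.00017 0 0 -.1208 0;0 0 -.00017 0 0 -.1208 0;0 0 -.00017 0 0 -.1208 0;0 0 -.00017 0 0 -.1208 0;0 0 -.00017 0 0 -.1208 0;0 0 -.00017 0 0 -.1208 0;0 0 -.00017 0 0 -.1208 0;0 0 -.00017 0 0 -.1208 0'
python3 -m inch '0 0 -.00017 0 0 -.1208 0;0 0 -.00017 0 0 -.1208 0;0 0 -.00017 0 0 -.1208 0;0 0 -.00017 0 0 -.1208 0;0 0 -.00017 0 0 -.1208 0;0 0 -.00017 0 0 -.1208 0;0 0 0 0 0 0 0;0 0 0 0 0 0 1;0 0 0 0 0 0 1;0 0 0 0 0 0 1;0 0 0 0 0 0 1;0 0 0 0 0 0 1;0 0 0 0 0 0 1;0 0 0 0 0 0 1;0 0 0 0 0 0 1;0 0 0 0 0 0 1;0 0 0 0 0 0 1;0 0 0 0 0 0 1'
python3 -m inch '0 0 0 0 0 .1208 1;0 0 0 0 0 .1208 1;0 0 0 0 0 .1208 1;0 0 0 0 0 .1208 1;0 0 0 0 0 .1208 1;0 0 0 0 0 .1208 1;0 0 0 0 0 .1208 1;0 0 0 0 0 .1208 1;0 0 0 0 0 .1208 1;0 0 0 0 0 .1208 1;0 0 0 0 0 .1208 1;0 0 0 0 0 .1208 1;0 0 0 0 0 .1208 1;0 0 0 0 0 .1208 1;0 0 0 0 0 .1208 1;0 0 0 0 0 .1208 1;0 0 0 0 0 .1208 1;0 0 0 0 0 .1208 1;0 0 0 0 0 .1208 1;0 0 0 0 0 .1208 1'
python3 -m inch '0 0 0 0 0 .1208 1;0 0 0 0 0 .1208 1;0 0 0 0 0 .1208 1;0 0 0 0 0 .1208 1;0 0 0 0 0 .1208 1;0 0 0 0 0 .1208 1'
python3 -c "
from h import *
s=r.get_state();print(s['joints'],s['contact_force'],s['moment'],s['gripper_width'])
import cv2;cv2.imwrite('pics/d3.png',r.capture('wrist')[:,:,::-1])"
```

```text
time_s: 20.55
tcp_pos: [0.5942, 0.2355, 0.1719]
eef_rot: [180.0, 0.0, -65.7]
contact_force: [0.0, -0.2, -0.1]
gripper_width: 0.02
time_s: 22.22
tcp_pos: [0.5942, 0.2353, 0.1753]
eef_rot: [180.0, 0.0, 73.1]
contact_force: [0.2, 0.2, -0.8]
gripper_width: 0.0202
time_s: 23.72
tcp_pos: [0.5942, 0.2355, 0.1763]
eef_rot: [-180.0, -0.0, 114.3]
contact_force: [-0.8, 0.3, 0.7]
gripper_width: 0.0856
time_s: 25.38
tcp_pos: [0.5942, 0.2355, 0.1763]
eef_rot: [180.0, 0.0, -24.5]
contact_force: [1.4, 0.7, 1.0]
gripper_width: 0.0877
time_s: 25.88
tcp_pos: [0.5942, 0.2355, 0.1763]
eef_rot: [-180.0, 0.0, -66.0]
contact_force: [-0.7, -0.3, 0.5]
gripper_width: 0.0875
[ 3.90804870e+01  1.91894275e+01 -8.10514414e+00 -1.24193252e-03
 -6.27036666e+01 -1.50881744e+01] [-0.65455766 -0.26390226  0.46506695] [-0.00440288  0.15434649 -0.04065517] 0.08751923432531633
```

View pics/d3.png

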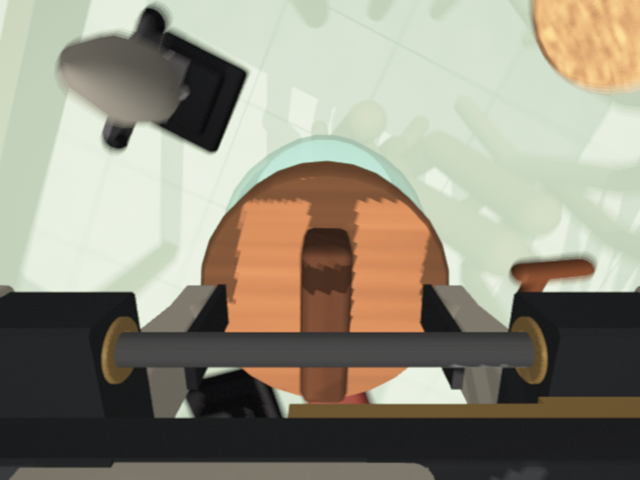

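```bash
python3 -m inch '0 0 0 0 0 0 0;0 0 0 0 0 0 0;0 0 0 0 0 0 0;0 0 0 0 0 0 0;0 0 0 0 0 0 0;0 0 0 0 0 0 0;0 0 0 0 0 0 0;0 0 0 0 0 0 0;0 0 0 0 0 0 0;0 0 0 0 0 0 0;0 0 0 0 0 0 0;0 0 0 0 0 0 0;0 0 0 0 0 0 0;0 0 0 0 0 0 0'
python3 -m inch '0 0 -.00017 0 0 -.1208 0;0 0 -.00017 0 0 -.1208 0;0 0 -.00017 0 0 -.1208 0;0 0 -.00017 0 0 -.1208 0;0 0 -.00017 0 0 -.1208 0;0 0 -.00017 0 0 -.1208 0;0 0 -.00017 0 0 -.1208 0;0 0 -.00017 0 0 -.1208 0;0 0 -.00017 0 0 -.1208 0;0 0 -.00017 0 0 -.1208 0;0 0 -.00017 0 0 -.1208 0;0 0 -.00017 0 0 -.1208 0;0 0 -.00017 0 0 -.1208 0;0 0 -.00017 0 0 -.1208 0;0 0 -.00017 0 0 -.1208 0;0 0 -.00017 0 0 -.1208 0;0 0 -.00017 0 0 -.1208 0;0 0 -.00017 0 0 -.1208 0;0 0 -.00017 0 0 -.1208 0;0 0 -.00017 0 0 -.1208 0'
python3 -m inch '0 0 -.00017 0 0 -.1208 0;0 0 -.00017 0 0 -.1208 0;0 0 -.00017 0 0 -.1208 0;0 0 -.00017 0 0 -.1208 0;0 0 -.00017 0 0 -.1208 0;0 0 -.00017 0 0 -.1208 0;0 0 0 0 0 0 0;0 0 0 0 0 0 1;0 0 0 0 0 0 1;0 0 0 0 0 0 1;0 0 0 0 0 0 1;0 0 0 0 0 0 1;0 0 0 0 0 0 1;0 0 0 0 0 0 1;0 0 0 0 0 0 1;0 0 0 0 0 0 1;0 0 0 0 0 0 1;0 0 0 0 0 0 1'
python3 -m inch '0 0 0 0 0 .1208 1;0 0 0 0 0 .1208 1;0 0 0 0 0 .1208 1;0 0 0 0 0 .1208 1;0 0 0 0 0 .1208 1;0 0 0 0 0 .1208 1;0 0 0 0 0 .1208 1;0 0 0 0 0 .1208 1;0 0 0 0 0 .1208 1;0 0 0 0 0 .1208 1;0 0 0 0 0 .1208 1;0 0 0 0 0 .1208 1;0 0 0 0 0 .1208 1;0 0 0 0 0 .1208 1;0 0 0 0 0 .1208 1;0 0 0 0 0 .1208 1;0 0 0 0 0 .1208 1;0 0 0 0 0 .1208 1;0 0 0 0 0 .1208 1;0 0 0 0 0 .1208 1'
python3 -m inch '0 0 0 0 0 .1208 1;0 0 0 0 0 .1208 1;0 0 0 0 0 .1208 1;0 0 0 0 0 .1208 1;0 0 0 0 0 .1208 1;0 0 0 0 0 .1208 1'
python3 -c "
from h import *
s=r.get_state();print(s['joints'],s['contact_force'],s['moment'],s['gripper_width'])
import cv2;cv2.imwrite('pics/d4.png',r.capture('wrist')[:,:,::-1])"
```

```text
time_s: 27.1
tcp_pos: [0.5942, 0.2355, 0.1763]
eef_rot: [-180.0, -0.0, -65.7]
contact_force: [0.1, 0.6, 0.3]
gripper_width: 0.0202
time_s: 28.77
tcp_pos: [0.5942, 0.2354, 0.1798]
eef_rot: [180.0, 0.0, 73.1]
contact_force: [-0.1, -0.5, 0.2]
gripper_width: 0.0197
time_s: 30.27
tcp_pos: [0.5942, 0.2355, 0.1807]
eef_rot: [180.0, -0.0, 114.3]
contact_force: [0.3, -0.9, -0.3]
gripper_width: 0.0854
time_s: 31.93
tcp_pos: [0.5942, 0.2355, 0.1808]
eef_rot: [180.0, 0.0, -24.5]
contact_force: [-0.5, 0.3, 0.7]
gripper_width: 0.0876
time_s: 32.43
tcp_pos: [0.5942, 0.2355, 0.1808]
eef_rot: [-180.0, 0.0, -66.0]
contact_force: [-0.2, -0.0, -0.7]
gripper_width: 0.0876
[ 3.90808355e+01  1.89950126e+01 -7.77912939e+00 -9.27629781e-04
 -6.32250380e+01 -1.50870724e+01] [-0.249655   -0.01666023 -0.74691194] [-0.00740027  0.09539899 -0.0127246 ] 0.08756125006375978
```

View pics/d4.png

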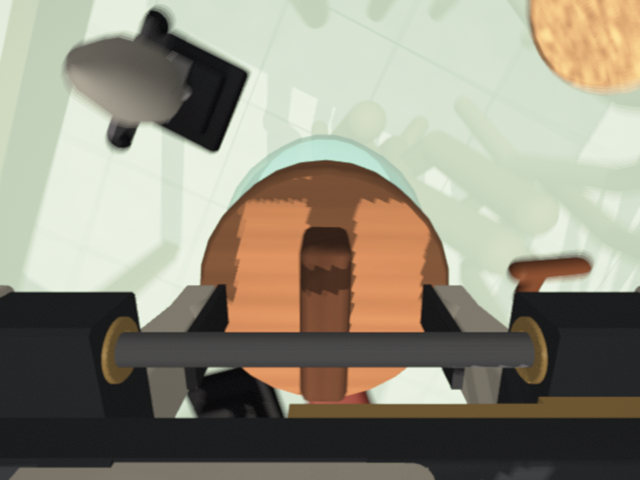

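```bash
python3 -m inch '0 0 0 0 0 0 0;0 0 0 0 0 0 0;0 0 0 0 0 0 0;0 0 0 0 0 0 0;0 0 0 0 0 0 0;0 0 0 0 0 0 0;0 0 0 0 0 0 0;0 0 0 0 0 0 0;0 0 0 0 0 0 0;0 0 0 0 0 0 0;0 0 0 0 0 0 0;0 0 0 0 0 0 0;0 0 0 0 0 0 0;0 0 0 0 0 0 0' 20
python3 -m inch '0 0 -.00017 0 0 -.12 0;0 0 -.00017 0 0 -.12 0;0 0 -.00017 0 0 -.12 0;0 0 -.00017 0 0 -.12 0;0 0 -.00017 0 0 -.12 0;0 0 -.00017 0 0 -.12 0;0 0 -.00017 0 0 -.12 0;0 0 -.00017 0 0 -.12 0;0 0 -.00017 0 0 -.12 0;0 0 0 0 0 0 0;0 0 -.001 0 0 0 0;0 0 -.001 0 0 0 0;0 0 -.001 0 0 0 0;0 0 0 0 0 0 0'
python3 -c "
from h import *
s=r.get_state();print(s['joints'],s['contact_force'],s['moment'],s['gripper_width'])"
```

```text
time_s: 33.65
tcp_pos: [0.5942, 0.2355, 0.1807]
eef_rot: [180.0, -0.0, -65.7]
contact_force: [-0.6, -0.2, 0.8]
gripper_width: 0.0201
time_s: 34.82
tcp_pos: [0.5942, 0.2355, 0.1853]
eef_rot: [-180.0, 0.0, -3.9]
contact_force: [0.2, -0.1, -2.0]
gripper_width: 0.0199
[ 3.90815729e+01  1.88008720e+01 -7.43209210e+00 -2.76309002e-03
 -6.37688566e+01  4.70330473e+01] [ 0.1737921  -0.05902059 -1.97027895] [-0.05213514  0.14232332  0.00636324] 0.019946187880433123
```

```bash
python3 -m inch '0 0 -.01 0 0 0 0;0 0 -.01 0 0 0 0;0 0 -.01 0 0 0 0;0 0 -.005 0 0 0 0;-.01153 .02609 0 0 0 0 0;-.01153 .02609 0 0 0 0 0;-.01153 .02609 0 0 0 0 0;-.01153 .02609 0 0 0 0 0;-.01153 .02609 0 0 0 0 0;-.01153 .02609 0 0 0 0 0;-.01153 .02609 0 0 0 0 0;-.01153 .02609 0 0 0 0 0;-.01153 .02609 0 0 0 0 0;-.01153 .02609 0 0 0 0 0;0 0 0 0 0 0 0' 40
python3 -c "
from h import *
s=r.get_state();print(s['joints'],s['contact_force'],s['moment'],s['gripper_width'])
import cv2;cv2.imwrite('pics/e1.png',r.capture('scene')[:,:,::-1]); cv2.imwrite('pics/e2.png',r.capture('wrist')[:,:,::-1])"
```

```text
time_s: 36.07
tcp_pos: [0.4595, -0.0201, 0.2212]
eef_rot: [-180.0, -0.0, -3.9]
contact_force: [-0.5, -0.6, -2.2]
gripper_width: 0.0197
[ 2.21277432e+01  1.71500532e-02 -2.56905247e+01 -1.10589654e-02
 -6.42678705e+01  6.39745710e+01] [-0.54868297 -0.56125575 -2.2042849 ] [-0.05623489  0.26509311 -0.01964339] 0.019716210298784
```

View pics/e1.png

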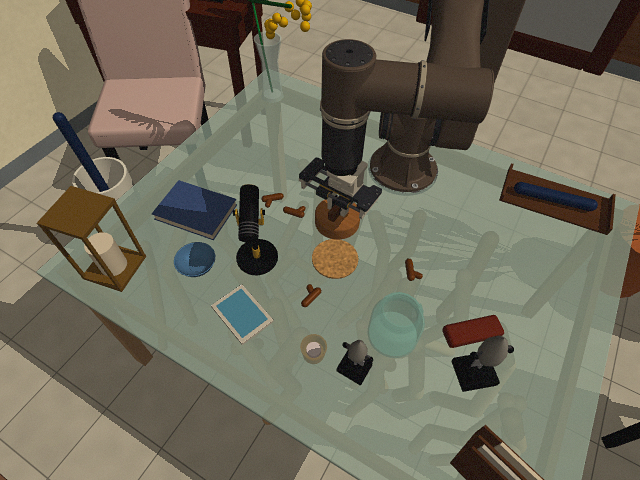

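View pics/e2.png

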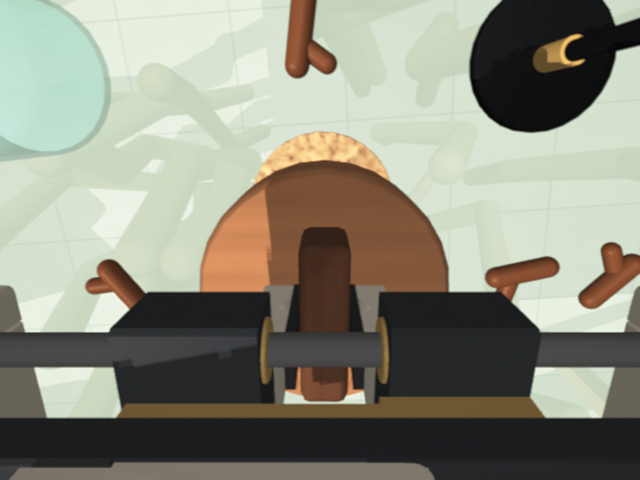

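```bash
python3 -m inch '.0015 -.003 .03 0 0 0 0;0 0 .032 0 0 0 0;0 0 .032 0 0 0 0;0 0 .032 0 0 0 0;0 0 .025 0 0 0 0;0 0 .01 0 0 0 0;0 0 0 0 0 0 0;0 0 .002 0 0 0 0;0 0 .002 0 0 0 0;0 0 0 0 0 0 0'
```

```text
time_s: 37.0
tcp_pos: [0.4646, -0.0138, 0.0561]
eef_rot: [-180.0, -0.1, -3.8]
contact_force: [-0.1, -0.2, -1.1]
gripper_width: 0.0197
```

```bash
python3 -m inch '0 0 .001 0 0 0 0;0 0 .001 0 0 0 0;0 0 .001 0 0 0 0;0 0 0 0 0 0 0' 
python3 -m inch '0 0 .001 0 0 0 0;0 0 0 0 0 0 0'
```

```text
time_s: 37.33
tcp_pos: [0.4642, -0.0141, 0.0533]
eef_rot: [-180.0, -0.1, -3.8]
contact_force: [-3.7, 1.2, 8.6]
gripper_width: 0.0197
time_s: 37.5
tcp_pos: [0.4642, -0.0141, 0.0533]
eef_rot: [-180.0, -0.1, -3.7]
contact_force: [-7.9, 3.1, 21.5]
gripper_width: 0.0199
```

```bash
python3 -m inch '0 0 -.001 0 0 0 0;0 0 0 0 0 0 1;0 0 0 0 0 0 1;0 0 0 0 0 0 1;0 0 0 0 0 0 1;0 0 0 0 0 0 1;0 0 0 0 0 0 1;0 0 0 0 0 0 1;0 0 0 0 0 0 1;0 0 0 0 0 0 1;0 0 0 0 0 0 1;0 0 0 0 0 0 1;0 0 -.03 0 0 0 1;0 0 -.04 0 0 0 1;0 0 -.04 0 0 0 1;0 0 -.04 0 0 0 1;0 0 -.03 0 0 0 1;0 0 0 0 0 0 1;0 0 0 0 0 0 1' 
python3 - <<'E'
from h import *
import cv2
np.save("w2.npy",[r.camera_params("wrist")],allow_pickle=True)
cv2.imwrite("pics/f1.png",r.capture("wrist")[:,:,::-1]);cv2.imwrite("pics/f2.png",r.capture("scene")[:,:,::-1])
E
```

```text
time_s: 39.08
tcp_pos: [0.4645, -0.014, 0.2343]
eef_rot: [-179.9, -0.2, -3.8]
contact_force: [-0.0, 0.1, -0.9]
gripper_width: 0.0874
```

View pics/f1.png

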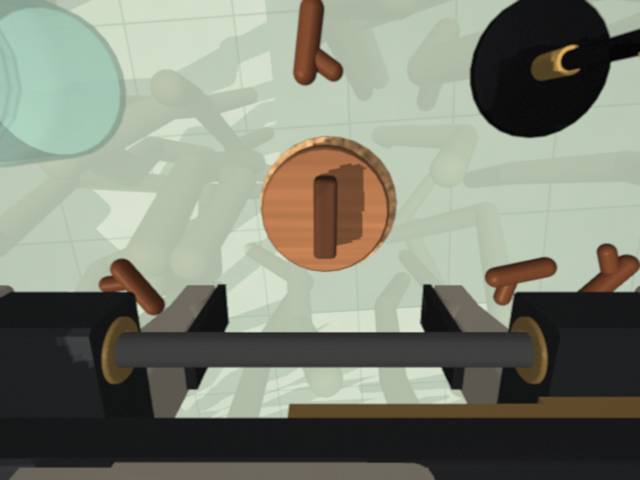

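View pics/f2.png

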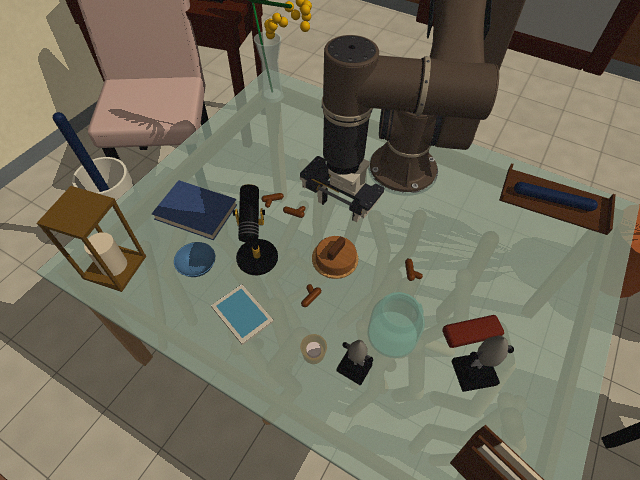

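```bash
cat > wood.py <<'E'
from h import *
import cv2
from scipy.optimize import minimize
def caps(p,a,b,rad,S=4):
    im=np.zeros((480*S,640*S),np.uint8)
    return im
def render(p,x,y,yaw,S=3):
    f,_,_=K(p); c,s=np.cos(yaw),np.sin(yaw)
    im=np.zeros((480*S,640*S),np.uint8)
    def W(q,z): return (x+c*q[0]-s*q[1],y+s*q[0]+c*q[1],z)
    for a,b,rad in (((-.026,0),(.026,0),.011),((.010,0),(.0214,.0258),.009)):
        for t in np.linspace(0,1,14):
            q=np.array(a)*(1-t)+np.array(b)*t; X=W(q,.011); u=proj(p,X); d=(np.array(p["R"])@np.array(X)+np.array(p["t"]))
            cv2.circle(im,tuple(np.round(u*S).astype(int).tolist()),int(round(rad*f/np.linalg.norm(d)*S)),255,-1)
    return cv2.resize(im,(640,480),interpolation=cv2.INTER_AREA)/255.
def fit(p,bgr,x,y,yaw,win=45):
    hsv=cv2.cvtColor(bgr,cv2.COLOR_BGR2HSV)
    m=((hsv[...,0]<14)|(hsv[...,0]>172))&(hsv[...,1]>90)&(hsv[...,2]>25)&(hsv[...,2]<190)
    u,v=proj(p,(x,y,.011)).astype(int); w=np.zeros_like(m); w[max(0,v-win):v+win,max(0,u-win):u+win]=1
    m=(m&w).astype(np.uint8); n,l,s,c=cv2.connectedComponentsWithStats(m)
    if n<2: return None
    k=1+np.argmax(s[1:,4]); m=(l==k).astype(float)
    cost=lambda q: np.abs(render(p,q[0],q[1],q[2])-m).sum()/m.sum()
    best=None
    for dy in (-.3,0,.3):
        o=minimize(cost,[x,y,yaw+dy],method="Nelder-Mead",options=dict(initial_simplex=[[x,y,yaw+dy],[x+.01,y,yaw+dy],[x,y+.01,yaw+dy],[x,y,yaw+dy+.15]],xatol=2e-4,fatol=1e-4,maxiter=120))
        if best is None or o.fun<best.fun: best=o
    q=best.x; u=np.array([np.cos(q[2]),np.sin(q[2])])
    return dict(o=q[:2].round(4),yaw=round(float(np.degrees(q[2])),1),err=round(float(best.fun),3),grip=(q[:2]-.014*u).round(4))
G=dict(A=(.3855,.194,28),B=(.6125,-.009,171),C=(.3777,-.2194,101.5),D=(.3594,-.3127,-45))
E
python3 - <<'E'
from wood import *
W=np.load("w2.npy",allow_pickle=True)[0]; T=r.camera_params("top"); W1=np.load("w1.npy",allow_pickle=True)[0]
for k,g in G.items():
    print(k,"top",fit(T,cv2.imread("pics/a_top.png"),g[0],g[1],np.radians(g[2]),20))
    if k in "AC": print("  w2",fit(W,cv2.imread("pics/f1.png"),g[0],g[1],np.radians(g[2])))
    if k in "AB": print("  w1",fit(W1,cv2.imread("pics/b_wrist.png"),g[0],g[1],np.radians(g[2]),35))
E
```

```text
A top {'o': array([0.3876, 0.1953]), 'yaw': 37.4, 'err': 0.63, 'grip': array([0.3765, 0.1868])}
  w2 {'o': array([0.3857, 0.1931]), 'yaw': 31.8, 'err': 0.098, 'grip': array([0.3738, 0.1858])}
  w1 {'o': array([0.3864, 0.1939]), 'yaw': 30.5, 'err': 0.048, 'grip': array([0.3743, 0.1868])}
B top {'o': array([ 0.6146, -0.0113]), 'yaw': 169.1, 'err': 0.574, 'grip': array([ 0.6284, -0.014 ])}
  w1 {'o': array([ 0.6148, -0.0082]), 'yaw': 168.0, 'err': 0.055, 'grip': array([ 0.6285, -0.0111])}
C top {'o': array([ 0.3758, -0.219 ]), 'yaw': 95.7, 'err': 0.459, 'grip': array([ 0.3771, -0.2329])}
  w2 {'o': array([ 0.3768, -0.2173]), 'yaw': 99.1, 'err': 0.078, 'grip': array([ 0.379 , -0.2311])}
D top {'o': array([ 0.3599, -0.3098]), 'yaw': -45.5, 'err': 0.38, 'grip': array([ 0.3501, -0.2999])}
```

```bash
python3 -m inch '0 0 0 0 0 .0715 1;0 0 0 0 0 .0715 1;.032 -.0074 0 0 0 0 1;.032 -.0074 0 0 0 0 1;.032 -.0074 0 0 0 0 1;.032 -.0074 0 0 0 0 1;.032 -.0074 0 0 0 0 1;0 0 0 0 0 0 .6;0 0 0 0 0 0 .6' 
python3 - <<'E'
from wood import *
W=r.camera_params("wrist");im=r.capture("wrist")[:,:,::-1].copy()
cv2.imwrite("pics/g1.png",im)
g=G["B"];a=fit(W,im,g[0],g[1],np.radians(g[2]));print(a)
rel((*a["grip"],.004)); print(pose()[0])
E
```

```text
time_s: 39.93
tcp_pos: [0.628, -0.0116, 0.2286]
eef_rot: [179.9, 0.3, -12.0]
contact_force: [-1.3, -0.4, -0.5]
gripper_width: 0.0797
{'o': array([ 0.6131, -0.009 ]), 'yaw': 168.2, 'err': 0.096, 'grip': array([ 0.6268, -0.0118])}
shift tool [ 6.000e-04 -1.000e-04  2.255e-01] min rows 5.4066813610518585
[ 0.62718942 -0.01158357  0.22945817]
```

View pics/g1.png

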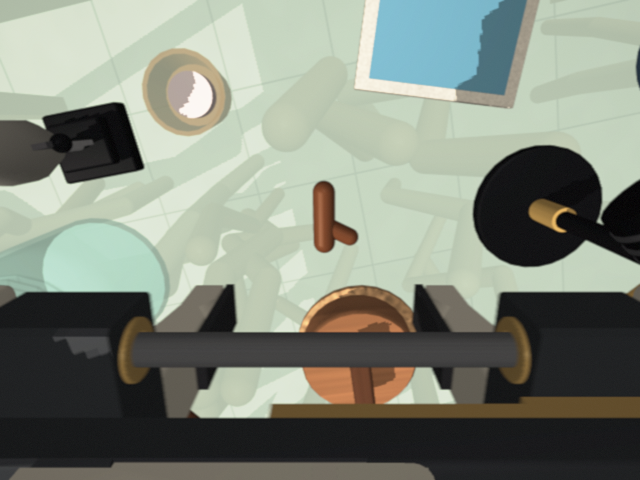

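```bash
python3 -m inch '0 0 .04 0 0 0 .6;0 0 .04 0 0 0 .6;0 0 .04 0 0 0 .6;0 0 .04 0 0 0 .6;0 0 .04 0 0 0 .6;0 0 .015 0 0 0 .6;0 0 .009 0 0 0 .6;0 0 0 0 0 0 .6;0 0 0 0 0 0 0;0 0 0 0 0 0 0;0 0 0 0 0 0 0;0 0 0 0 0 0 0;0 0 0 0 0 0 0;0 0 0 0 0 0 0;0 0 0 0 0 0 0;0 0 0 0 0 0 0' 30
```

```text
time_s: 41.32
tcp_pos: [0.6283, -0.0112, 0.0092]
eef_rot: [-180.0, -0.1, -12.0]
contact_force: [-1.5, 1.0, 6.1]
gripper_width: 0.0209
```

```bash
python3 -m inch '0 0 -.02 0 0 0 0;0 0 -.04 0 0 0 0;0 0 -.04 0 0 0 0;0 0 -.04 0 0 0 0;0 0 -.04 0 0 0 0;0 0 -.02 0 0 0 0;-.0085 -.0298 0 0 0 0 0;-.0085 -.0298 0 0 0 0 0;-.0085 -.0298 0 0 0 0 0;-.0085 -.0298 0 0 0 0 0;-.0085 -.0298 0 0 0 0 0;-.0085 -.0298 0 0 0 0 0;-.0085 -.0298 0 0 0 0 0;-.0085 -.0298 0 0 0 0 0;0 0 0 0 0 0 0;0 0 0 0 0 0 0' 30
python3 - <<'E'
from wood import *
W=r.camera_params("wrist");im=r.capture("wrist")[:,:,::-1].copy()
cv2.imwrite("pics/h1.png",im); s=r.get_state();print(s["tcp_pos"],s["gripper_width"],s["contact_force"],s["joints"])
E
```

```text
time_s: 42.65
tcp_pos: [0.6102, 0.2377, 0.2077]
eef_rot: [180.0, 0.0, -11.8]
contact_force: [-0.1, 0.0, 0.3]
gripper_width: 0.0209
[0.61037291 0.23653141 0.20784293] 0.02098539371940911 [ 0.4286879  -0.03952295 -0.34438899] [ 3.82152158e+01  1.93373098e+01 -3.58309227e+00 -8.86276620e-03
 -6.71258263e+01  3.98868896e+01]
```

View pics/h1.png

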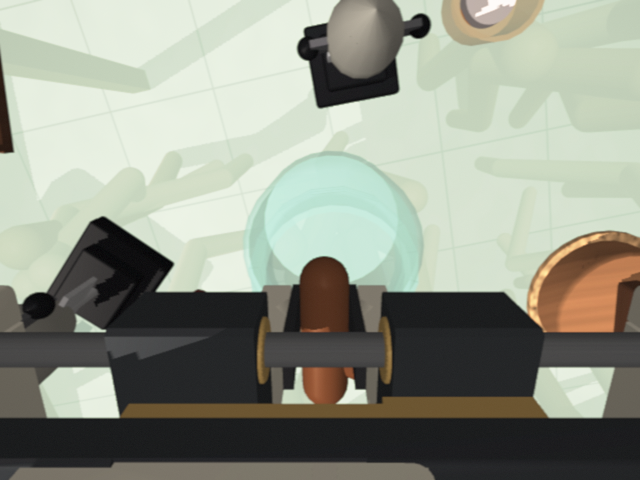

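Piece held; lower to just over the rim and release.

```bash
python3 -m inch '0 0 .025 0 0 0 0;0 0 .018 0 0 0 0;0 0 0 0 0 0 0;0 0 0 0 0 0 .7;0 0 0 0 0 0 .7;0 0 0 0 0 0 .7;0 0 0 0 0 0 .7;0 0 0 0 0 0 .7;0 0 0 0 0 0 .7;0 0 -.03 0 0 0 .7;0 0 -.03 0 0 0 .7;0 0 0 0 0 0 .7' 30
python3 - <<'E'
from wood import *
for n in ("wrist","scene","top"): cv2.imwrite(f"pics/i_{n}.png",r.capture(n)[:,:,::-1])
im=cv2.imread("pics/i_wrist.png");s=cv2.imread("pics/i_scene.png")
cv2.imwrite("pics/i.png",np.hstack([cv2.resize(im[0:480,100:500],(400,480)),cv2.resize(s[240:400,340:473],(400,480))]))
E
```

```text
time_s: 43.7
tcp_pos: [0.6136, 0.2371, 0.2322]
eef_rot: [-179.7, -0.4, -11.9]
contact_force: [0.6, 0.8, 1.4]
gripper_width: 0.0614
```

View pics/i.png

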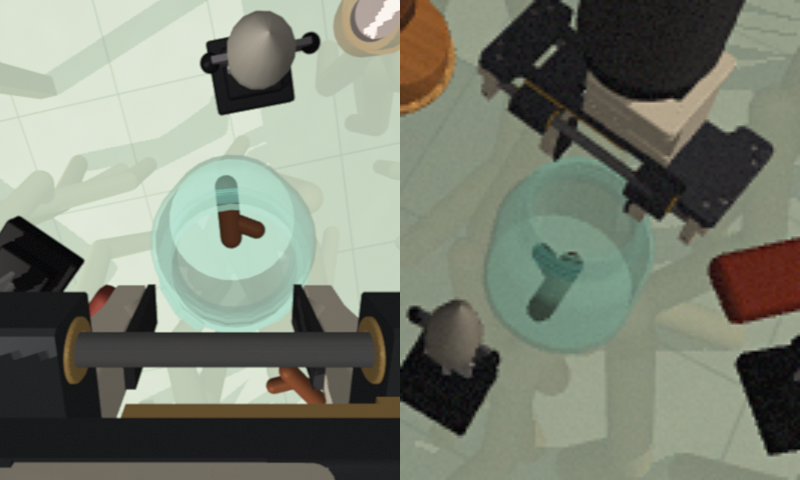

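```bash
python3 -m inch '0 0 0 0 0 -.1071 .6;0 0 0 0 0 -.1071 .6;0 0 0 0 0 -.1071 .6;0 0 0 0 0 -.1071 .6;0 0 0 0 0 -.1071 .6;0 0 0 0 0 -.1071 .6;0 0 0 0 0 -.1071 .6;-.0328 -.0114 0 0 0 0 .6;-.0328 -.0114 0 0 0 0 .6;-.0328 -.0114 0 0 0 0 .6;-.0328 -.0114 0 0 0 0 .6;-.0328 -.0114 0 0 0 0 .6;-.0328 -.0114 0 0 0 0 .6;-.0328 -.0114 0 0 0 0 .6;0 0 0 0 0 0 .6;0 0 0 0 0 0 .6;0 0 0 0 0 0 .6' 
python3 - <<'E'
from wood import *
W=r.camera_params("wrist");im=r.capture("wrist")[:,:,::-1].copy()
cv2.imwrite("pics/j1.png",im)
g=G["A"];a=fit(W,im,g[0],g[1],np.radians(g[2]),60);print(a)
rel((*a["grip"],.004)); print(pose()[0], r.get_state()["joints"])
E
```

```text
time_s: 45.27
tcp_pos: [0.3729, 0.1864, 0.2252]
eef_rot: [-180.0, -0.0, 31.0]
contact_force: [-0.0, 0.5, -0.1]
gripper_width: 0.0522
{'o': array([0.3865, 0.1934]), 'yaw': 31.1, 'err': 0.085, 'grip': array([0.3746, 0.1862])}
shift tool [0.0011 0.0009 0.2211] min rows 5.3021098427108395
[0.37322022 0.18647317 0.22509351] [ 5.39234125e+01 -4.76211878e+00 -2.96644322e+01  6.72616753e-03
 -6.51087370e+01  6.70691343e+01]
```

View pics/j1.png

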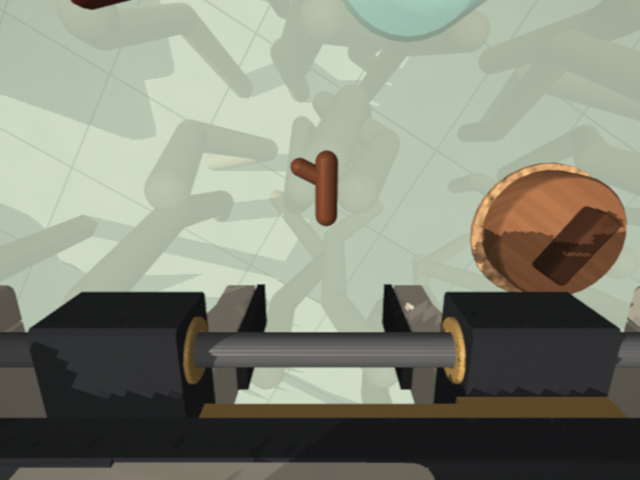

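```bash
python3 -m inch '.001 .0008 .04 0 0 0 .6;0 0 .04 0 0 0 .6;0 0 .04 0 0 0 .6;0 0 .04 0 0 0 .6;0 0 .04 0 0 0 .6;0 0 .012 0 0 0 .6;0 0 .006 0 0 0 .6;0 0 0 0 0 0 .6;0 0 0 0 0 0 0;0 0 0 0 0 0 0;0 0 0 0 0 0 0;0 0 0 0 0 0 0;0 0 0 0 0 0 0;0 0 0 0 0 0 0;0 0 0 0 0 0 0;0 0 0 0 0 0 0' 30
python3 -m inch '0 0 -.02 0 0 0 0;0 0 -.04 0 0 0 0;0 0 -.04 0 0 0 0;0 0 -.04 0 0 0 0;0 0 -.04 0 0 0 0;0 0 -.02 0 0 0 0;.0331 .0125 0 0 0 0 0;.0331 .0125 0 0 0 0 0;.0331 .0125 0 0 0 0 0;.0331 .0125 0 0 0 0 0;.0331 .0125 0 0 0 0 0;.0331 .0125 0 0 0 0 0;0 0 0 0 0 0 0;0 0 0 0 0 0 0;0 0 0 0 0 0 0'
python3 - <<'E'
from wood import *
cv2.imwrite("pics/k1.png",r.capture("wrist")[:,:,::-1]); s=r.get_state();print(s["tcp_pos"],s["gripper_width"],s["contact_force"],s["joints"])
E
```

```text
time_s: 46.65
tcp_pos: [0.3745, 0.1865, 0.0079]
eef_rot: [-180.0, -0.1, 31.0]
contact_force: [-0.8, -0.9, 7.9]
gripper_width: 0.0211
time_s: 47.9
tcp_pos: [0.5826, 0.2236, 0.2065]
eef_rot: [-180.0, 0.1, 30.9]
contact_force: [-0.7, -0.8, -0.3]
gripper_width: 0.0212
[0.58226272 0.22368729 0.20703476] 0.020892025621397872 [-0.50433465 -0.68291228 -0.50499962] [ 3.89145845e+01  1.65328546e+01 -7.71661314e+00 -1.53740786e-02
 -6.57971124e+01  8.20672739e+01]
```

View pics/k1.png

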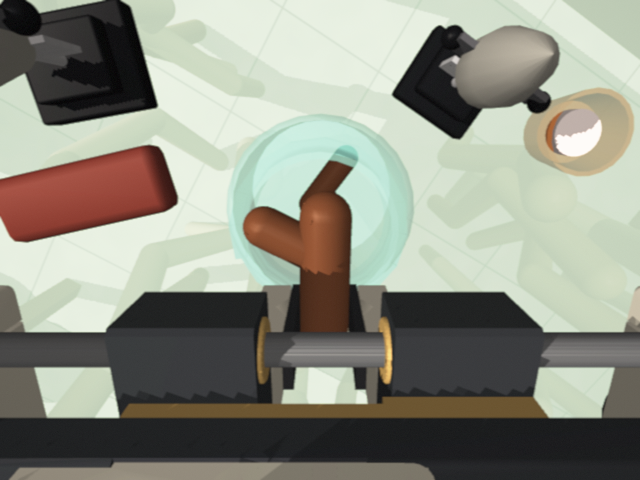

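```bash
python3 -m inch '0 0 .025 0 0 0 0;0 0 .018 0 0 0 0;0 0 0 0 0 0 0;0 0 0 0 0 0 .7;0 0 0 0 0 0 .7;0 0 0 0 0 0 .7;0 0 0 0 0 0 .7;0 0 0 0 0 0 .7;0 0 0 0 0 0 .7;0 0 -.03 0 0 0 .7;0 0 -.03 0 0 0 .7;0 0 0 0 0 0 .7' 30
python3 -m inch '0 0 0 0 0 .1222 .6;0 0 0 0 0 .1222 .6;0 0 0 0 0 .1222 .6;0 0 0 0 0 .1222 .6;0 0 0 0 0 .1222 .6;0 0 0 0 0 .1222 .6;0 0 0 0 0 .1222 .6;0 0 0 0 0 .1222 .6;0 0 0 0 0 .1222 .6;0 0 0 0 0 .1222 .6;0 0 0 0 0 .1222 .6;0 0 0 0 0 .1222 .6;0 0 0 0 0 .1222 .6;0 0 0 0 0 .1222 .6;0 0 0 0 0 .1222 .6;0 0 0 0 0 .1222 .6'
python3 - <<'E'
from wood import *
im=r.capture("wrist")[:,:,::-1];s=r.capture("scene")[:,:,::-1]
cv2.imwrite("pics/l.png",np.hstack([cv2.resize(im[0:480,100:500],(400,480)),cv2.resize(s[240:400,340:473],(400,480))]))
rel((.379,-.231,.225),n=13); print(pose()[0])
E
```

```text
time_s: 48.95
tcp_pos: [0.5859, 0.2251, 0.2309]
eef_rot: [179.9, -0.5, 31.0]
contact_force: [1.5, 0.3, 0.9]
gripper_width: 0.0611
time_s: 50.28
tcp_pos: [0.5831, 0.224, 0.2244]
eef_rot: [-180.0, 0.0, -81.4]
contact_force: [0.1, -0.2, -0.1]
gripper_width: 0.0523
shift tool [ 0.4183  0.2715 -0.0008] min rows 11.95759485718483
 per row/13 [ 3.217e-02  2.088e-02 -6.000e-05]
[0.58308904 0.22395145 0.22435015]
```

View pics/l.png

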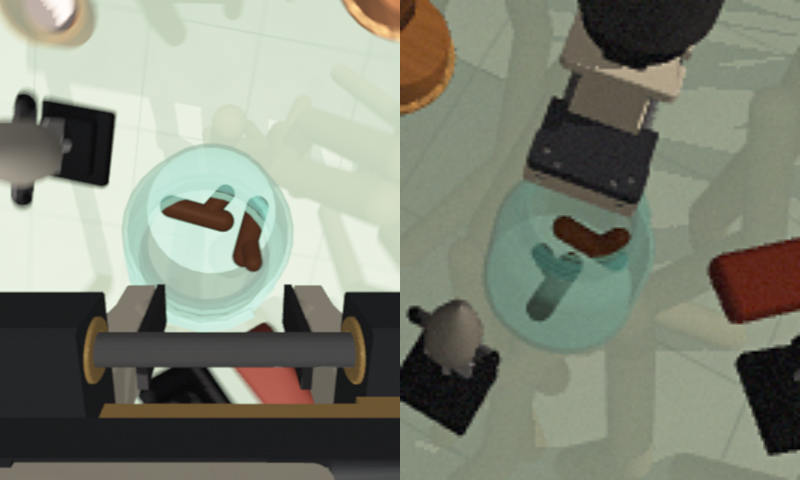

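Both in the jar. On to C.

```bash
python3 -m inch '.0321 .0209 0 0 0 0 .6;.0321 .0209 0 0 0 0 .6;.0321 .0209 0 0 0 0 .6;.0321 .0209 0 0 0 0 .6;.0321 .0209 0 0 0 0 .6;.0321 .0209 0 0 0 0 .6;.0321 .0209 0 0 0 0 .6;.0321 .0209 0 0 0 0 .6;.0321 .0209 0 0 0 0 .6;.0321 .0209 0 0 0 0 .6;.0321 .0209 0 0 0 0 .6;.0321 .0209 0 0 0 0 .6;.0321 .0209 0 0 0 0 .6;0 0 0 0 0 0 .6;0 0 0 0 0 0 .6;0 0 0 0 0 0 .6' 
python3 - <<'E'
from wood import *
W=r.camera_params("wrist");im=r.capture("wrist")[:,:,::-1].copy()
cv2.imwrite("pics/m1.png",im)
for k in "CD":
    g=G[k];a=fit(W,im,g[0],g[1],np.radians(g[2]),60);print(k,a)
    if a: rel((*a["grip"],.006))
print(pose()[0], r.get_state()["joints"])
E
```

```text
time_s: 51.72
tcp_pos: [0.3795, -0.2308, 0.2244]
eef_rot: [-180.0, -0.0, -81.0]
contact_force: [0.2, -0.5, 0.9]
gripper_width: 0.0525
C {'o': array([ 0.3767, -0.2157]), 'yaw': 99.8, 'err': 0.124, 'grip': array([ 0.3791, -0.2294])}
shift tool [-0.001   0.0007  0.2184] min rows 5.237306569816042
D {'o': array([ 0.3603, -0.3084]), 'yaw': -45.2, 'err': 0.049, 'grip': array([ 0.3504, -0.2985])}
shift tool [0.0627 0.0399 0.2184] min rows 5.532215676155612
[ 0.37984201 -0.23025618  0.22439275] [-5.64558667e+00 -1.79584678e+00 -2.70321233e+01 -4.61465720e-03
 -6.47397923e+01  1.47269656e+01]
```

View pics/m1.png

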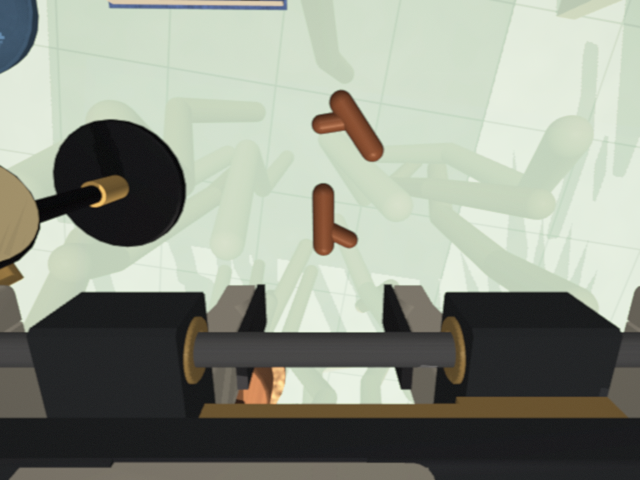

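```bash
python3 -m inch '-.001 .0005 .04 0 0 0 .6;0 0 .04 0 0 0 .6;0 0 .04 0 0 0 .6;0 0 .04 0 0 0 .6;0 0 .04 0 0 0 .6;0 0 .012 0 0 0 .6;0 0 .005 0 0 0 .6;0 0 0 0 0 0 .6;0 0 0 0 0 0 0;0 0 0 0 0 0 0;0 0 0 0 0 0 0;0 0 0 0 0 0 0;0 0 0 0 0 0 0;0 0 0 0 0 0 0;0 0 0 0 0 0 0;0 0 0 0 0 0 0' 30
python3 -m inch '0 0 -.02 0 0 0 0;0 0 -.04 0 0 0 0;0 0 -.04 0 0 0 0;0 0 -.04 0 0 0 0;0 0 -.04 0 0 0 0;0 0 -.02 0 0 0 0;0 0 0 0 0 0 0'
python3 -m inch '-.0316 -.0223 0 0 0 0 0;-.0316 -.0223 0 0 0 0 0;-.0316 -.0223 0 0 0 0 0;-.0316 -.0223 0 0 0 0 0;-.0316 -.0223 0 0 0 0 0;-.0316 -.0223 0 0 0 0 0;-.0316 -.0223 0 0 0 0 0;-.0316 -.0223 0 0 0 0 0;-.0316 -.0223 0 0 0 0 0;-.0316 -.0223 0 0 0 0 0;-.0316 -.0223 0 0 0 0 0;-.0316 -.0223 0 0 0 0 0;-.0316 -.0223 0 0 0 0 0;0 0 0 0 0 0 0;0 0 0 0 0 0 0;0 0 0 0 0 0 0'
python3 - <<'E'
from wood import *
cv2.imwrite("pics/n1.png",r.capture("wrist")[:,:,::-1]); s=r.get_state();print(s["tcp_pos"],s["gripper_width"],s["contact_force"],s["joints"])
E
```

```text
time_s: 53.1
tcp_pos: [0.3794, -0.2298, 0.0079]
eef_rot: [-179.9, -0.0, -81.0]
contact_force: [-0.4, 2.0, 8.1]
gripper_width: 0.0211
time_s: 53.68
tcp_pos: [0.3814, -0.2305, 0.2126]
eef_rot: [-179.5, -0.2, -81.0]
contact_force: [1.1, -0.1, -0.1]
gripper_width: 0.0213
time_s: 55.02
tcp_pos: [0.6008, 0.2211, 0.2062]
eef_rot: [179.9, -0.0, -81.0]
contact_force: [0.6, -0.8, -0.5]
gripper_width: 0.0212
[0.60075339 0.22060459 0.20669063] 0.021055783486586866 [ 0.07065077  0.89169778 -0.29369599] [ 3.75964712e+01  1.80551048e+01 -5.59968294e+00 -1.21641812e-02
 -6.64214838e+01 -2.86533772e+01]
```

View pics/n1.png

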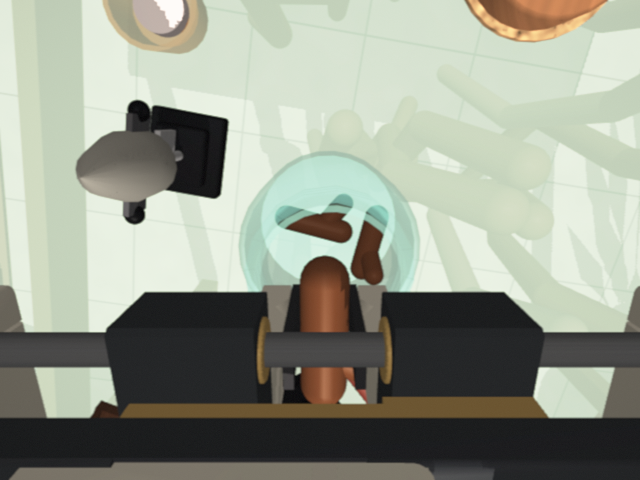

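```bash
python3 -m inch '0 0 .025 0 0 0 0;0 0 .018 0 0 0 0;0 0 0 0 0 0 0;0 0 0 0 0 0 .7;0 0 0 0 0 0 .7;0 0 0 0 0 0 .7;0 0 0 0 0 0 .7;0 0 0 0 0 0 .7;0 0 0 0 0 0 .7;0 0 -.03 0 0 0 .7;0 0 -.03 0 0 0 .7;0 0 0 0 0 0 .7' 30
python3 -m inch '0 0 0 0 0 -.1042 .6;0 0 0 0 0 -.1042 .6;0 0 0 0 0 -.1042 .6;0 0 0 0 0 -.1042 .6;0 0 0 0 0 -.1042 .6;0 0 0 0 0 -.1042 .6;0 0 0 0 0 0 .6'
python3 - <<'E'
from wood import *
im=r.capture("wrist")[:,:,::-1];s=r.capture("scene")[:,:,::-1]
cv2.imwrite("pics/o.png",np.hstack([cv2.resize(im[0:480,100:500],(400,480)),cv2.resize(s[240:400,340:473],(400,480))]))
rel((.3504,-.2985,.23),n=14); print(pose()[0],pose()[1].as_euler("xyz",degrees=True))
E
```

```text
time_s: 56.07
tcp_pos: [0.6042, 0.2224, 0.231]
eef_rot: [-179.5, 0.1, -81.0]
contact_force: [1.5, 0.5, 2.3]
gripper_width: 0.0614
time_s: 56.65
tcp_pos: [0.6014, 0.2214, 0.2245]
eef_rot: [-180.0, -0.0, -44.9]
contact_force: [-0.6, 0.3, 0.1]
gripper_width: 0.0525
shift tool [ 0.1941  0.5437 -0.0057] min rows 13.844553180858309
 per row/14 [ 0.01387  0.03883 -0.00041]
[0.60139038 0.22137345 0.22440181] [-1.79983179e+02 -2.43514675e-03 -4.54223323e+01]
```

View pics/o.png

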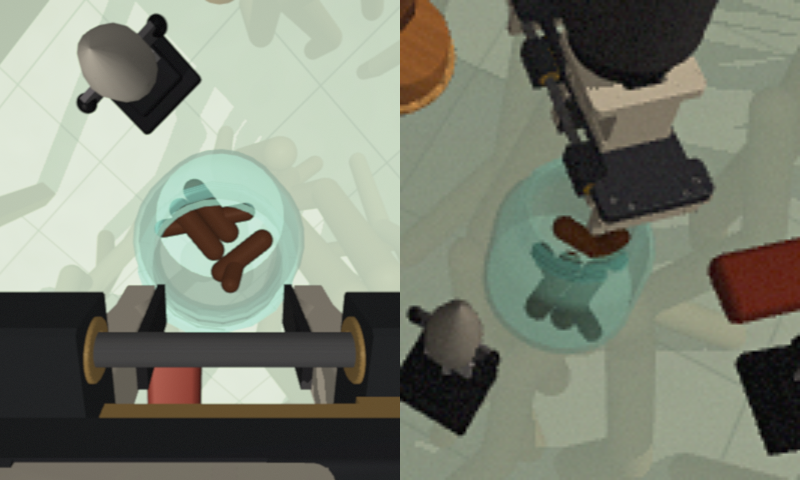

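```bash
python3 -m inch '.0139 .0388 0 0 0 0 .6;.0139 .0388 0 0 0 0 .6;.0139 .0388 0 0 0 0 .6;.0139 .0388 0 0 0 0 .6;.0139 .0388 0 0 0 0 .6;.0139 .0388 0 0 0 0 .6;.0139 .0388 0 0 0 0 .6;.0139 .0388 0 0 0 0 .6;.0139 .0388 0 0 0 0 .6;.0139 .0388 0 0 0 0 .6;.0139 .0388 0 0 0 0 .6;.0139 .0388 0 0 0 0 .6;.0139 .0388 0 0 0 0 .6;.0139 .0388 0 0 0 0 .6;0 0 0 0 0 0 .6;0 0 0 0 0 0 .6;0 0 0 0 0 0 .6' 
python3 - <<'E'
from wood import *
W=r.camera_params("wrist");im=r.capture("wrist")[:,:,::-1].copy()
cv2.imwrite("pics/p1.png",im)
for k in "D":
    g=G[k];a=fit(W,im,g[0],g[1],np.radians(g[2]),60);print(k,a)
    if a: rel((*a["grip"],.007))
print(pose()[0], r.get_state()["joints"])
E
```

```text
time_s: 58.17
tcp_pos: [0.3526, -0.2997, 0.2243]
eef_rot: [-180.0, -0.0, -45.4]
contact_force: [-0.4, 0.3, 0.3]
gripper_width: 0.0525
D {'o': array([ 0.3604, -0.308 ]), 'yaw': -46.4, 'err': 0.087, 'grip': array([ 0.3507, -0.2979])}
shift tool [-0.0025  0.0009  0.2173] min rows 5.21259760635763
[ 0.35305312 -0.29909009  0.22434932] [-1.57864569e+01  1.71615821e-01 -2.51097400e+01 -6.70249958e-03
 -6.47011246e+01  6.04766240e+01]
```

View pics/p1.png

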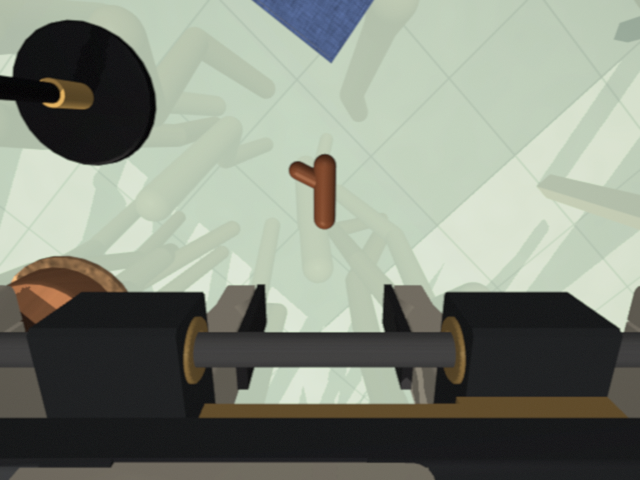

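```bash
python3 -m inch '-.0022 .0006 .04 0 0 0 .6;0 0 .04 0 0 0 .6;0 0 .04 0 0 0 .6;0 0 .04 0 0 0 .6;0 0 .04 0 0 0 .6;0 0 .012 0 0 0 .6;0 0 .005 0 0 0 .6;0 0 0 0 0 0 .6;0 0 0 0 0 0 0;0 0 0 0 0 0 0;0 0 0 0 0 0 0;0 0 0 0 0 0 0;0 0 0 0 0 0 0;0 0 0 0 0 0 0;0 0 0 0 0 0 0;0 0 0 0 0 0 0' 30
python3 -m inch '0 0 -.02 0 0 0 0;0 0 -.04 0 0 0 0;0 0 -.04 0 0 0 0;0 0 -.04 0 0 0 0;0 0 -.04 0 0 0 0;0 0 -.02 0 0 0 0;0 0 0 0 0 0 0'
python3 -m inch '-.0149 -.0363 0 0 0 0 0;-.0149 -.0363 0 0 0 0 0;-.0149 -.0363 0 0 0 0 0;-.0149 -.0363 0 0 0 0 0;-.0149 -.0363 0 0 0 0 0;-.0149 -.0363 0 0 0 0 0;-.0149 -.0363 0 0 0 0 0;-.0149 -.0363 0 0 0 0 0;-.0149 -.0363 0 0 0 0 0;-.0149 -.0363 0 0 0 0 0;-.0149 -.0363 0 0 0 0 0;-.0149 -.0363 0 0 0 0 0;-.0149 -.0363 0 0 0 0 0;-.0149 -.0363 0 0 0 0 0;-.0149 -.0363 0 0 0 0 0;0 0 0 0 0 0 0;0 0 0 0 0 0 0;0 0 0 0 0 0 0'
python3 - <<'E'
from wood import *
cv2.imwrite("pics/q1.png",r.capture("wrist")[:,:,::-1]); s=r.get_state();print(s["tcp_pos"],s["gripper_width"],s["contact_force"],s["joints"])
E
```

```text
time_s: 59.55
tcp_pos: [0.3513, -0.2985, 0.0079]
eef_rot: [-180.0, -0.1, -45.2]
contact_force: [-0.2, 1.6, 7.5]
gripper_width: 0.0212
time_s: 60.13
tcp_pos: [0.3532, -0.2996, 0.2128]
eef_rot: [-179.8, -0.5, -45.2]
contact_force: [0.9, -0.5, 0.1]
gripper_width: 0.0211
time_s: 61.63
tcp_pos: [0.5794, 0.2436, 0.2062]
eef_rot: [179.9, 0.0, -45.2]
contact_force: [-0.9, -0.2, 0.0]
gripper_width: 0.0212
[0.57937983 0.24311102 0.20667549] 0.02141725772438916 [-0.15654166 -0.12302191 -0.23486124] [ 4.05298296e+01  1.69845226e+01 -7.12963434e+00 -1.23495000e-02
 -6.59630674e+01  4.23017101e+00]
```

View pics/q1.png

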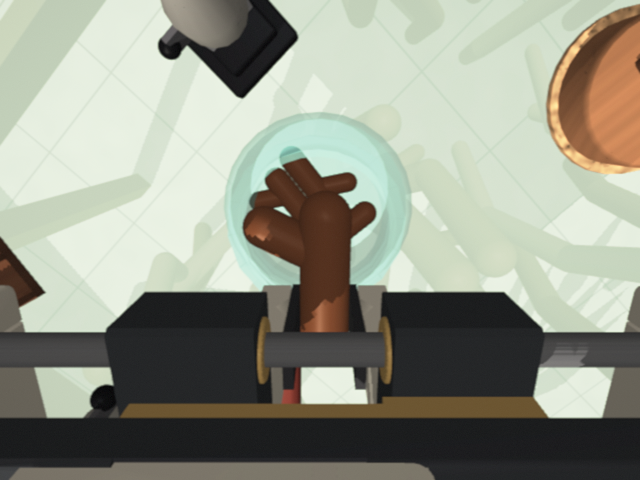

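```bash
python3 -m inch '0 0 .025 0 0 0 0;0 0 .018 0 0 0 0;0 0 0 0 0 0 0;0 0 0 0 0 0 .7;0 0 0 0 0 0 .7;0 0 0 0 0 0 .7;0 0 0 0 0 0 .7;0 0 0 0 0 0 .7;0 0 0 0 0 0 .7;0 0 -.04 0 0 0 1;0 0 -.04 0 0 0 1;0 0 -.04 0 0 0 1;0 0 -.04 0 0 0 1;0 0 -.04 0 0 0 1;0 0 0 0 0 0 1;0 0 0 0 0 0 1' 30
python3 - <<'E'
from wood import *
im=r.capture("wrist")[:,:,::-1];s=r.capture("scene")[:,:,::-1];t=r.capture("top")[:,:,::-1]
cv2.imwrite("pics/r.png",np.hstack([cv2.resize(im[0:480,100:500],(400,480)),cv2.resize(s[240:400,340:473],(400,480))]))
cv2.imwrite("pics/r_top.png",t);cv2.imwrite("pics/r_scene.png",s)
print(pose()[0])
E
```

```text
time_s: 63.02
tcp_pos: [0.5807, 0.2444, 0.3678]
eef_rot: [-179.7, -0.1, -45.2]
contact_force: [0.2, 0.6, -1.1]
gripper_width: 0.087
[0.57943113 0.24373182 0.36317908]
```

View pics/r.png

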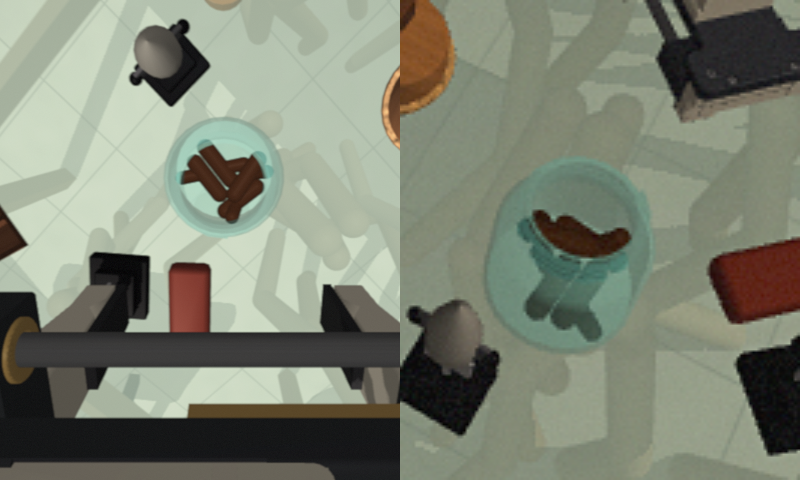

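View pics/r_top.png

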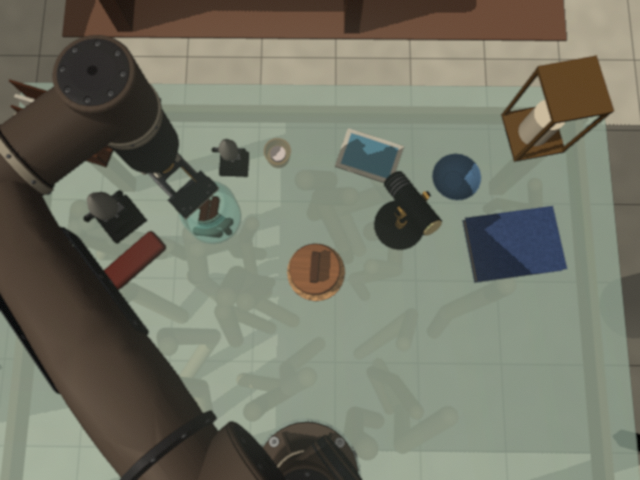

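```bash
python3 -m inch '0 0 0 0 0 -.1225 1;0 0 0 0 0 -.1225 1;0 0 0 0 0 -.1225 1;0 0 0 0 0 -.1225 1;0 0 0 0 0 -.1225 1;0 0 0 0 0 -.1225 1;0 0 0 0 0 -.1225 1;0 0 0 0 0 -.1225 1;0 0 0 0 0 -.1225 1;0 0 0 0 0 -.1225 1;0 0 0 0 0 -.1225 1;0 0 0 0 0 0 1' 20
python3 -m inch '-.0215 .0328 0 0 0 0 1;-.0215 .0328 0 0 0 0 1;-.0215 .0328 0 0 0 0 1;-.0215 .0328 0 0 0 0 1;-.0215 .0328 0 0 0 0 1;-.0215 .0328 0 0 0 0 1;-.0215 .0328 0 0 0 0 1;-.0215 .0328 0 0 0 0 1;-.0215 .0328 0 0 0 0 1;-.0215 .0328 0 0 0 0 1;-.0215 .0328 0 0 0 0 1;-.0215 .0328 0 0 0 0 1;0 0 0 0 0 0 1;0 0 0 0 0 0 1;0 0 0 0 0 0 1'
python3 - <<'E'
from wood import *
W=r.camera_params("wrist");np.save("w3.npy",[W],allow_pickle=True)
cv2.imwrite("pics/s1.png",r.capture("wrist")[:,:,::-1]); s=r.get_state();print(s["tcp_pos"],s["eef_rot"],s["joints"])
for k in ("lamp_pivot","lamp_lens","lamp"): print(k,r.recognise(k,"wrist"))
E
```

```text
time_s: 64.17
tcp_pos: [0.5795, 0.2437, 0.3626]
eef_rot: [180.0, 0.2, 32.3]
contact_force: [0.3, -0.4, -0.4]
gripper_width: 0.0881
time_s: 65.42
tcp_pos: [0.5693, -0.2268, 0.3633]
eef_rot: [-179.9, 0.1, 31.8]
contact_force: [-0.2, 0.3, -0.6]
gripper_width: 0.0874
[ 0.56947641 -0.22612919  0.36365945] [-1.79955642e+02  3.97017605e-02  3.18730637e+01] [-3.42413243e+00  1.16104062e+01  5.87299400e+00 -1.33289405e-02
 -8.43206223e+01  1.25298507e+02]
lamp_pivot [{'xy': [323.7, 203.2], 'p': 0.83}]
lamp_lens [{'xy': [322.3, 200.5], 'p': 0.63}]
lamp [{'xy': [322.3, 194.2], 'p': 0.57}, {'xy': [356.0, 34.7], 'p': 0.51}]
```

View pics/s1.png

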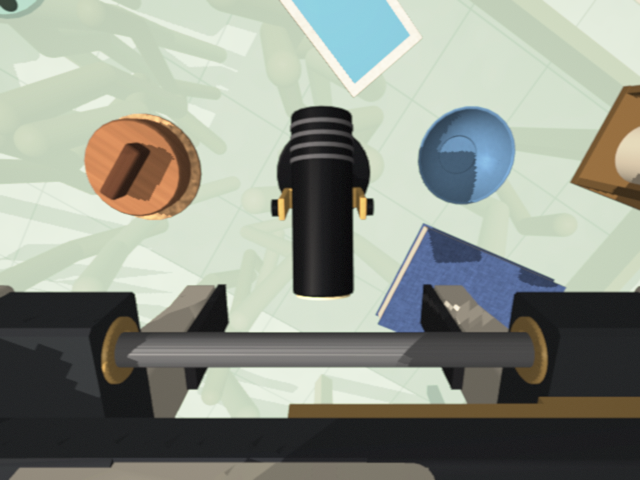

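```bash
python3 - <<'E'
from h import *
W=np.load("w3.npy",allow_pickle=True)[0]
p=back(W,(322.7,207),.215);print("pivot",p)
# tilt fit: back and front ends of the axis
az=np.radians(31.9)
for tilt in (-.4,-.35,-.3,-.25,-.2,-.1,0):
    b=np.array([np.cos(az)*np.cos(tilt),np.sin(az)*np.cos(tilt),np.sin(tilt)]) # backward dir: tilt neg=>beam up => back down
    up=np.array([-np.cos(az)*np.sin(tilt),-np.sin(az)*np.sin(tilt),np.cos(tilt)])
    o=np.array([.5755,-.2215,.215]) if 0 else p
    print(tilt,"back top",proj(W,o+.075*b+.025*up).round(1),"back bot",proj(W,o+.075*b-.025*up).round(1),"front top",proj(W,o-.0715*b+.025*up).round(1))
P,R=pose();print(P)
for tx in (.05,.1):print(proj(W,P+R.apply([tx,0,.15])))
E
```

```text
pivot [ 0.57814368 -0.2190592   0.215     ]
-0.4 back top [322.5 104.8] back bot [322.8 129.8] front top [322.5 297.3]
-0.35 back top [322.5 104.3] back bot [322.8 126.9] front top [322.5 298.6]
-0.3 back top [322.5 104.1] back bot [322.8 124.2] front top [322.6 299.7]
-0.25 back top [322.4 104.1] back bot [322.8 121.5] front top [322.6 300.5]
-0.2 back top [322.4 104.5] back bot [322.8 119. ] front top [322.6 301. ]
-0.1 back top [322.3 106. ] back bot [322.7 114.5] front top [322.7 301.3]
0 back top [322.3 108.8] back bot [322.7 110.7] front top [322.7 300.6]
[ 0.56977572 -0.22541804  0.3643317 ]
[323.68219444 157.43827747]
[323.43533656  89.32787625]
```

```bash
python3 -m inch '.0334 -.0005 0 0 0 0 1;.0334 -.0005 0 0 0 0 1;0 0 .036 0 0 0 1;0 0 .036 0 0 0 1;0 0 .036 0 0 0 1;0 0 .036 0 0 0 1;0 0 .038 0 0 0 1;0 0 0 0 0 0 1;0 0 0 0 0 0 1;0 0 0 0 0 0 0;0 0 0 0 0 0 0;0 0 0 0 0 0 0;0 0 0 0 0 0 0;0 0 0 0 0 0 0;0 0 0 0 0 0 0;0 0 0 0 0 0 0;0 0 0 0 0 0 0' 15
python3 - <<'E'
from wood import *
cv2.imwrite("pics/t1.png",r.capture("wrist")[:,:,::-1]); cv2.imwrite("pics/t2.png",cv2.resize(r.capture("scene")[150:300,170:320,::-1],(600,600)));s=r.get_state();print(s["tcp_pos"],s["eef_rot"],s["joints"],s["contact_force"],s["moment"])
E
```

```text
time_s: 67.03
tcp_pos: [0.6258, -0.1902, 0.1826]
eef_rot: [-180.0, -0.0, 32.0]
contact_force: [0.0, 2.1, 3.0]
gripper_width: 0.0497
[ 0.62578721 -0.1902224   0.18253367] [-1.79998935e+02 -2.02190035e-02  3.19743093e+01] [ 1.37501667e-01  2.02524316e+01 -5.66026140e+00 -1.28652165e-02
 -6.40706921e+01  1.21842432e+02] [-0.14823097  3.27644915  2.14243311] [ 0.84893386  0.41435075 -0.23173208]
```

View pics/t1.png

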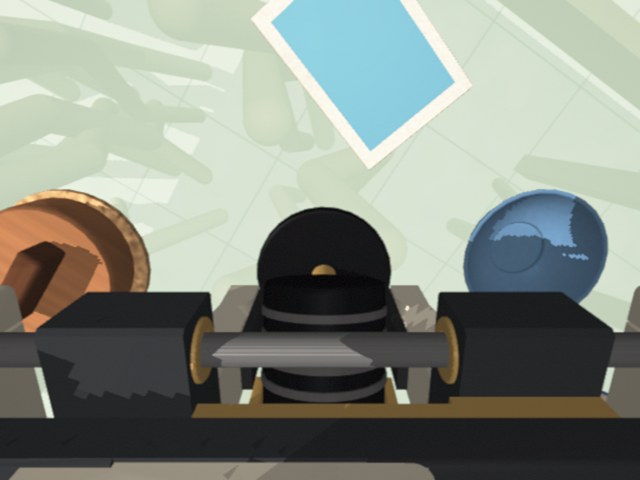

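View pics/t2.png

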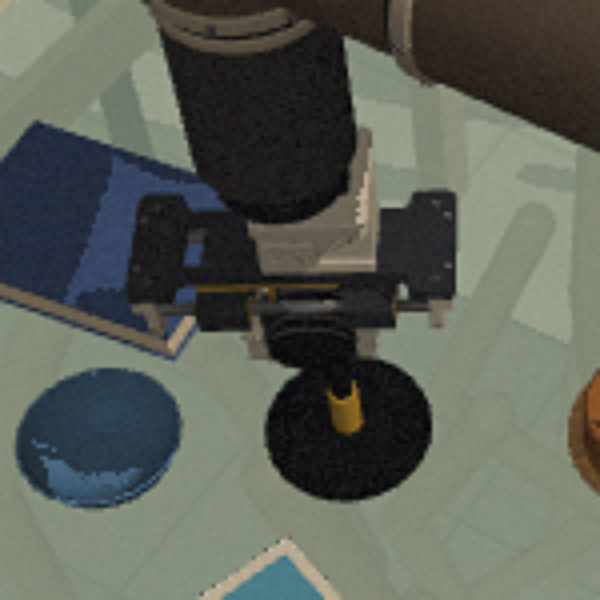

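```bash
python3 -m inch '-.0004 .0067 0 0 0 .1203 0;-.0004 .0067 0 0 0 .1203 0;-.0004 .0067 0 0 0 .1203 0;-.0004 .0067 0 0 0 .1203 0;0 0 0 0 0 0 0' 15
python3 -c "
from h import *
s=r.get_state();print(s['contact_force'],s['moment'],s['gripper_width'],s['joints']);P=s['tcp_pos'];print(np.hypot(P[0]-.578,P[1]+.2195),np.degrees(np.arctan2(P[1]+.2195,P[0]-.578)))"
```

```text
time_s: 67.55
tcp_pos: [0.6338, -0.2159, 0.1821]
eef_rot: [-180.0, 0.0, 4.0]
contact_force: [-2.8, 5.9, 3.3]
gripper_width: 0.0497
[-2.82410682  5.8980899   3.27515115] [ 2.08707402  0.92810295 -0.45561527] 0.04965713725268044 [-2.18701045e+00  2.17044200e+01 -3.50824979e+00 -4.76615583e-02
 -6.48345448e+01  9.62548711e+01]
0.055880555926453655 3.737204340958169
```

```bash
python3 -m inch '-.0004 .0067 0 0 0 .1203 0;-.0004 .0067 0 0 0 .1203 0;-.0004 .0067 0 0 0 .1203 0;-.0004 .0067 0 0 0 .1203 0;-.0004 .0067 0 0 0 .1203 0;0 0 0 0 0 0 0' 15
python3 -m inch '-.0004 .0067 0 0 0 .1203 0;-.0004 .0067 0 0 0 .1203 0;-.0004 .0067 0 0 0 .1203 0;-.0004 .0067 0 0 0 .1203 0;-.0004 .0067 0 0 0 .1203 0;0 0 0 0 0 0 0' 15
python3 -m inch '-.0004 .0067 0 0 0 .1203 0;-.0004 .0067 0 0 0 .1203 0;-.0004 .0067 0 0 0 .1203 0;-.0004 .0067 0 0 0 .1203 0;0 0 0 0 0 0 0;0 0 0 0 0 0 0' 15
python3 -c "
from h import *
s=r.get_state();print(s['contact_force'],s['moment'],s['gripper_width'],s['joints']);P=s['tcp_pos'];print(np.hypot(P[0]-.578,P[1]+.2195),np.degrees(np.arctan2(P[1]+.2195,P[0]-.578)))
import cv2
cv2.imwrite('pics/u1.png',r.capture('wrist')[:,:,::-1]); cv2.imwrite('pics/u2.png',cv2.resize(r.capture('scene')[150:300,170:320,::-1],(600,600)))"
```

```text
time_s: 68.05
tcp_pos: [0.626, -0.2475, 0.182]
eef_rot: [-179.9, 0.1, -30.3]
contact_force: [-1.6, 7.3, 3.2]
gripper_width: 0.0497
time_s: 68.55
tcp_pos: [0.6017, -0.2693, 0.1821]
eef_rot: [-179.9, 0.1, -64.7]
contact_force: [0.4, 8.7, 2.2]
gripper_width: 0.05
time_s: 69.05
tcp_pos: [0.5765, -0.2743, 0.1822]
eef_rot: [-180.0, 0.1, -91.9]
contact_force: [0.1, 8.5, 2.8]
gripper_width: 0.0496
[0.05411897 8.45025523 2.82033705] [ 2.96190656  0.02214867 -0.12102218] 0.049624667801997764 [ -8.0205665   18.85756914  -7.73082524  -0.10762949 -63.37191289
   6.21234397]
0.05480534799643396 -91.5802021590893
```

View pics/u2.png

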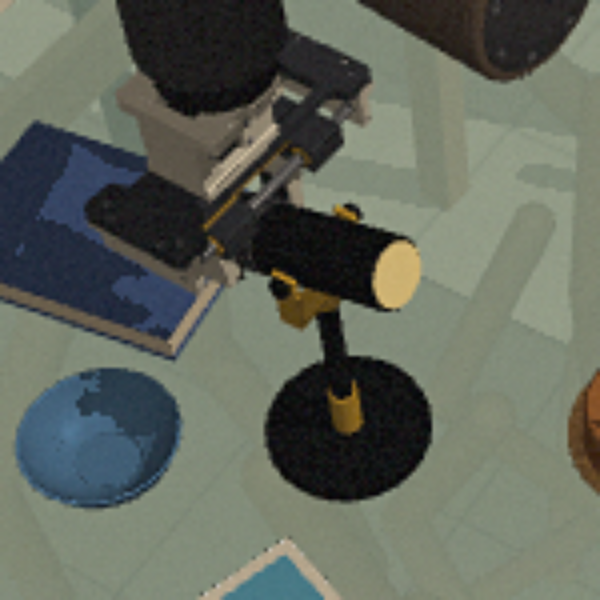

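View pics/u1.png

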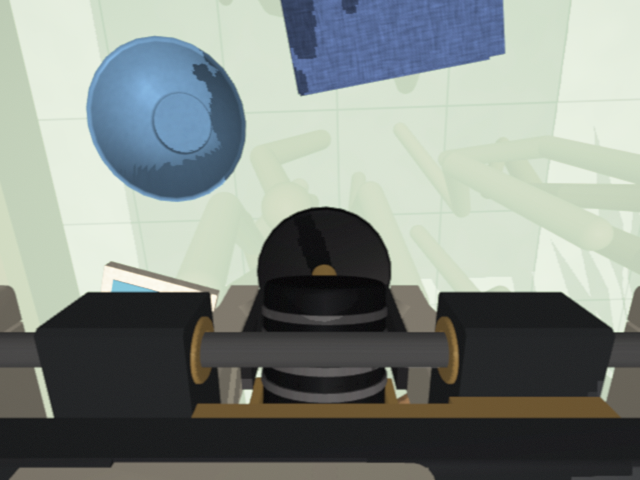

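```bash
python3 -m inch '.0019 0 -.0034 0 .06 0 0;.0019 0 -.0034 0 .06 0 0;.0019 0 -.0034 0 .06 0 0;.0019 0 -.0034 0 .06 0 0;.0019 0 -.0034 0 .06 0 0;0 0 0 0 0 0 0' 20
python3 -m inch '.0019 0 -.0034 0 .06 0 0;.0019 0 -.0034 0 .06 0 0;.0019 0 -.0034 0 .06 0 0;.0019 0 -.0034 0 .06 0 0;.0019 0 -.0034 0 .06 0 0;0 0 0 0 0 0 0;0 0 0 0 0 0 0' 20
python3 -c "
from h import *
s=r.get_state();print(s['contact_force'],s['moment'],s['gripper_width'],s['joints'])
import cv2
im=r.capture('scene')[:,:,::-1];cv2.imwrite('pics/v_scene.png',im);cv2.imwrite('pics/v_top.png',r.capture('top')[:,:,::-1])
cv2.imwrite('pics/v2.png',cv2.resize(im[150:300,170:320],(600,600),interpolation=cv2.INTER_CUBIC))"
```

```text
time_s: 69.65
tcp_pos: [0.5764, -0.2818, 0.2001]
eef_rot: [179.9, -17.4, -91.6]
contact_force: [1.4, 0.3, 1.1]
gripper_width: 0.0495
time_s: 70.23
tcp_pos: [0.5764, -0.2837, 0.2188]
eef_rot: [179.8, -34.4, -91.6]
contact_force: [-1.6, 8.3, 0.6]
gripper_width: 0.0496
[-1.57086347  8.28088179  0.61340619] [ 4.42862073  0.68297868 -0.47964412] 0.0496262360156997 [  7.32515222  15.28810706 -31.05376203  41.2028149  -57.71421097
 -36.00390216]
```

View pics/v2.png

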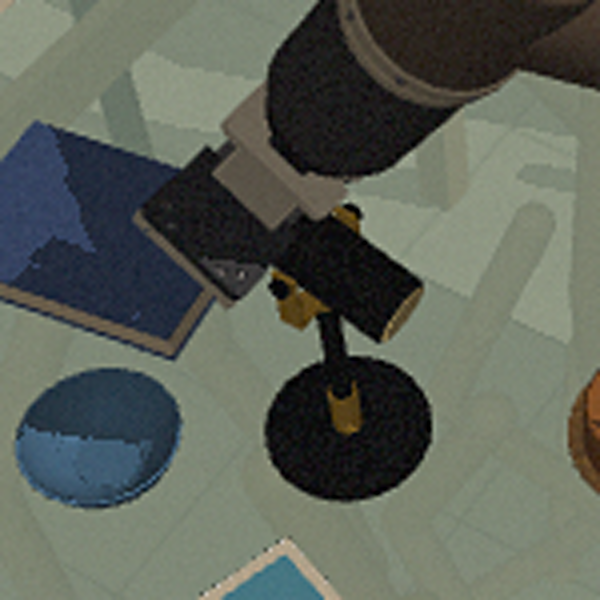

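```bash
cat > lamp.py <<'E'
from h import *
piv=np.array([.5775,-.2195,.215]); jm=np.array([.5945,.2355,.06])
def lens(az,tilt,L=.0715):
    a=np.radians(az); return piv+L*np.array([np.cos(a)*np.cos(tilt),np.sin(a)*np.cos(tilt),-np.sin(tilt)])
E
python3 - <<'E'
from lamp import *
S=r.camera_params("scene");T=r.camera_params("top")
f=lambda X:((proj(S,X)-[170,150])*4).round(0)
print("piv",f(piv), "foot",f((.578,-.2195,.016)))
for t in (.1,.2,.3,.4,.5):
    print(t,[f(lens(az,t)) for az in (84,88,92)],"top",[proj(T,lens(az,t)).round(1) for az in (88,)])
E
python3 -c "
import cv2
im=cv2.imread('pics/v_top.png');cv2.imwrite('pics/v3.png',cv2.resize(im[140:290,340:490],(600,600),interpolation=cv2.INTER_CUBIC))"
```

```text
piv [314. 247.] foot [346. 419.]
0.1 [array([399., 306.]), array([404., 301.]), array([408., 296.])] top [array([378.1, 202.7])]
0.2 [array([399., 312.]), array([403., 307.]), array([407., 302.])] top [array([378.2, 203.6])]
0.3 [array([397., 317.]), array([402., 312.]), array([406., 307.])] top [array([378.7, 204.4])]
0.4 [array([395., 321.]), array([400., 317.]), array([404., 312.])] top [array([379.5, 205.2])]
0.5 [array([392., 325.]), array([397., 321.]), array([400., 316.])] top [array([380.6, 206. ])]
```

View pics/v3.png

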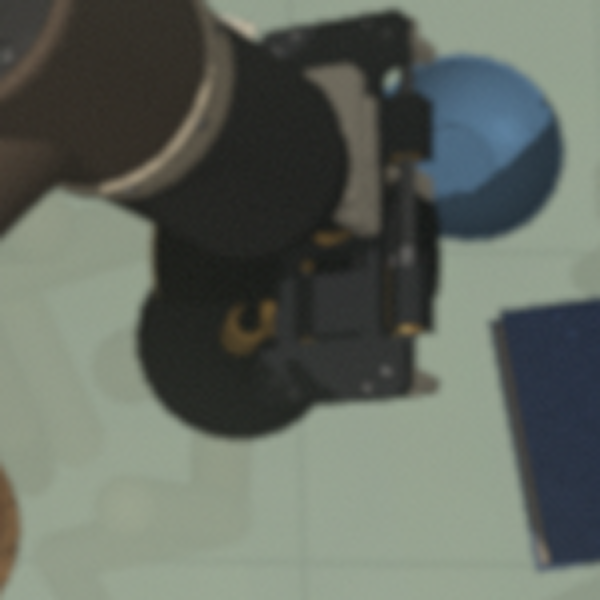

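```bash
python3 -m inch '0 0 0 0 0 0 1;0 0 0 0 0 0 1;0 0 0 0 0 0 1;0 0 0 0 0 0 1;0 0 0 0 0 0 1;0 0 0 0 0 0 1;0 0 0 0 0 0 1;0 0 0 0 0 0 1;0 0 -.02 0 0 0 1;0 0 -.03 0 0 0 1;0 0 -.03 0 0 0 1;0 0 -.03 0 0 0 1;0 0 -.03 0 0 0 1;0 0 0 0 0 0 1;0 0 0 0 0 0 1' 20
python3 -c "
from h import *
import cv2
W=r.camera_params('wrist');np.save('w4.npy',[W],allow_pickle=True)
cv2.imwrite('pics/w4.png',r.capture('wrist')[:,:,::-1]);im=r.capture('scene')[:,:,::-1];cv2.imwrite('pics/w4s.png',im)
cv2.imwrite('pics/w4z.png',cv2.resize(im[150:300,170:320],(600,600),interpolation=cv2.INTER_CUBIC))"
```

```text
time_s: 71.58
tcp_pos: [0.5798, -0.2049, 0.3365]
eef_rot: [-179.8, -34.3, -92.1]
contact_force: [0.4, -0.2, -0.4]
gripper_width: 0.0876
```

View pics/w4.png

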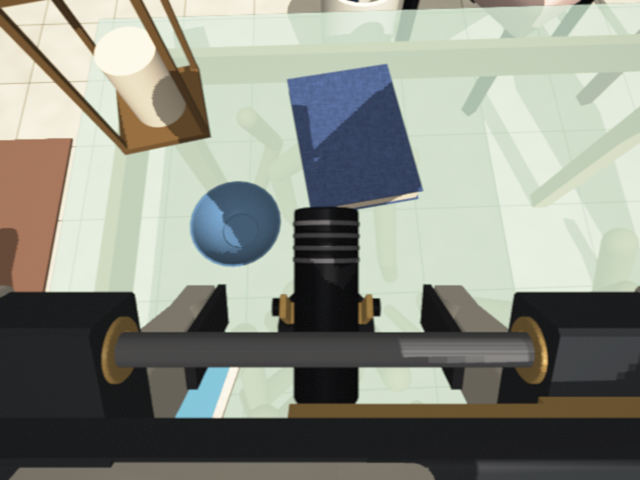

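View pics/w4z.png

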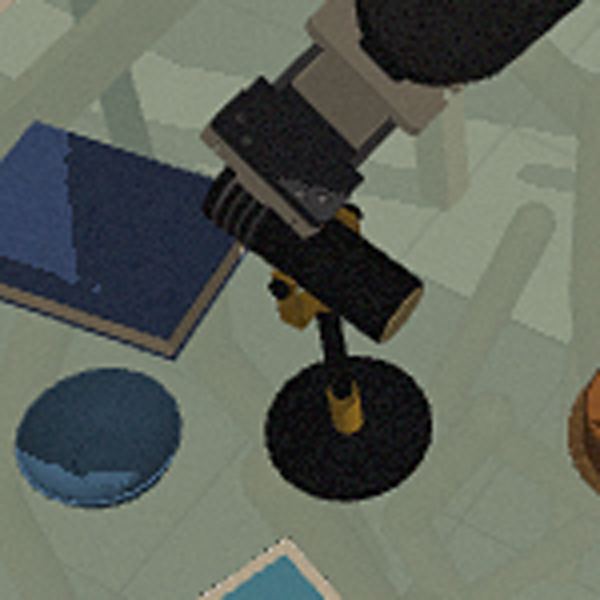

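```bash
python3 -m inch '-.0321 0 -.0256 0 0 0 1;-.0321 0 -.0256 0 0 0 1;-.0321 0 -.0256 0 0 0 1;-.0321 0 -.0256 0 0 0 1;-.0321 0 -.0256 0 0 0 1;0 0 0 0 0 0 1;0 0 0 0 0 0 1;0 0 0 0 0 0 1;0 0 0 0 0 0 1' 20
python3 -c "
from h import *
import cv2
W=r.camera_params('wrist');np.save('w5.npy',[W],allow_pickle=True)
cv2.imwrite('pics/w5.png',r.capture('wrist')[:,:,::-1]);cv2.imwrite('pics/w5s.png',r.capture('scene')[:,:,::-1]);cv2.imwrite('pics/w5t.png',r.capture('top')[:,:,::-1])"
```

```text
time_s: 72.43
tcp_pos: [0.5859, -0.0026, 0.3494]
eef_rot: [179.9, -34.4, -92.1]
contact_force: [-0.5, 0.5, 0.8]
gripper_width: 0.0877
```

View pics/w5.png

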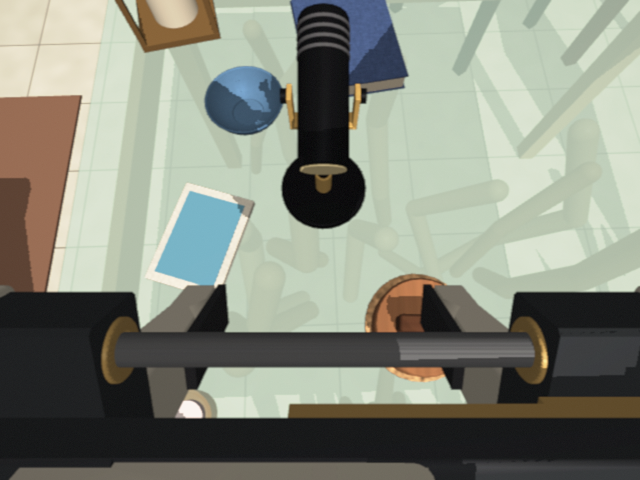

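```bash
python3 - <<'E'
import cv2,numpy as np
a=cv2.imread("pics/w5.png")[145:195,290:360]; b=cv2.imread("pics/w5.png")[0:150,270:380]
cv2.imwrite("pics/w5z.png",np.hstack([cv2.resize(b,(360,491),interpolation=cv2.INTER_CUBIC),cv2.resize(a,(440,491*1),interpolation=cv2.INTER_CUBIC)]))
E
python3 - <<'E'
from lamp import *
W=np.load("w5.npy",allow_pickle=True)[0]
a=np.radians(88)
s=np.array([-np.sin(a),np.cos(a),0])
print("knobs",proj(W,piv+.045*s*0+.04*np.array([np.sin(a),-np.cos(a),0])),"pivot",proj(W,piv),"foot",proj(W,(piv[0],piv[1],.016)))
for t in (.15,.2,.25,.3,.35,.4):
    d=np.array([np.cos(a)*np.cos(t),np.sin(a)*np.cos(t),-np.sin(t)]); up=np.array([np.cos(a)*np.sin(t),np.sin(a)*np.sin(t),np.cos(t)])
    print(t,"lens",proj(W,piv+.0715*d).round(1),"top/bot",proj(W,piv+.0715*d+.025*up).round(1)[1],proj(W,piv+.0715*d-.025*up).round(1)[1],"backtop",proj(W,piv-.075*d+.025*up).round(1))
E
```

```text
knobs [281.7731414  95.0280086] pivot [323.56807511  95.0184001 ] foot [323.50885449 185.05946709]
0.15 lens [323.7 166.7] top/bot 156.8 175.2 backtop [323.5   5.3]
0.2 lens [323.6 167.9] top/bot 159.6 175.0 backtop [323.5   3.5]
0.25 lens [323.6 168.8] top/bot 162.2 174.7 backtop [323.5   2. ]
0.3 lens [323.6 169.6] top/bot 164.5 174.2 backtop [323.5   0.6]
0.35 lens [323.6 170.2] top/bot 166.5 173.4 backtop [323.5  -0.5]
0.4 lens [323.6 170.6] top/bot 168.4 172.6 backtop [323.5  -1.3]
```

View pics/w5z.png

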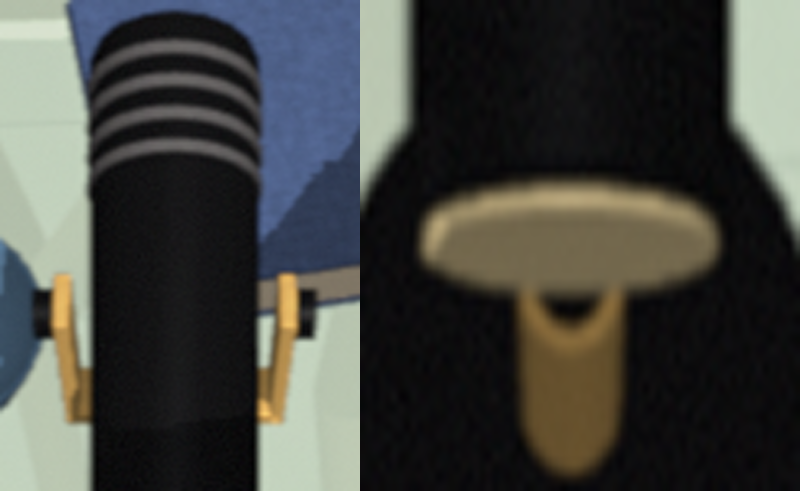

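```bash
python3 - <<'E'
import cv2,numpy as np
a=cv2.imread("pics/w5s.png")[180:250,210:290]; b=cv2.imread("pics/w5t.png")[150:260,350:460]
cv2.imwrite("pics/w5sz.png",cv2.resize(a,(686,600),interpolation=cv2.INTER_CUBIC))
cv2.imwrite("pics/w5tz.png",cv2.resize(b,(600,600),interpolation=cv2.INTER_CUBIC))
E
```

```text
(no output)
```

View pics/w5sz.png

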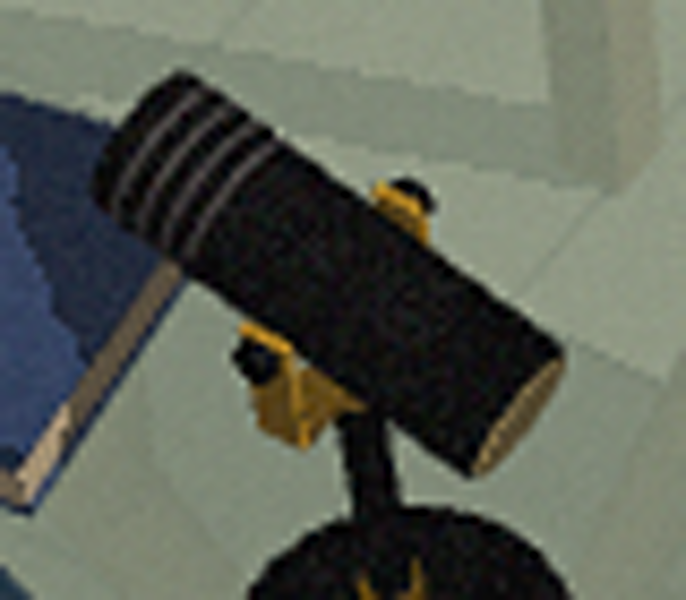

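View pics/w5tz.png

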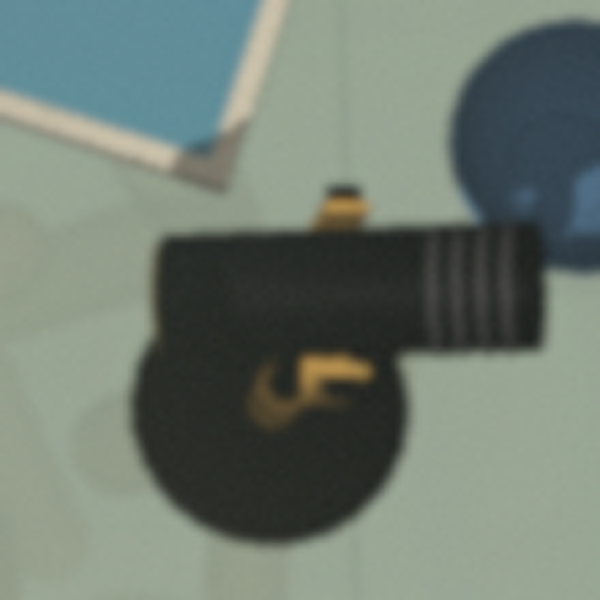

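```bash
cat > fitlamp.py <<'E'
from lamp import *
import cv2
from scipy.optimize import least_squares
th=np.linspace(0,2*np.pi,90,endpoint=False)
def cyl(p,az,t,off):
    a=np.radians(az); d=np.array([np.cos(a)*np.cos(t),np.sin(a)*np.cos(t),-np.sin(t)]); up=np.array([np.cos(a)*np.sin(t),np.sin(a)*np.sin(t),np.cos(t)]); s=np.cross(d,up)
    pts=[piv+L*d+.025*(np.cos(q)*up+np.sin(q)*s) for L in (.0705,-.075) for q in th]
    u=np.array([proj(p,x) for x in pts])+off
    return cv2.convexHull(u.astype(np.float32))
def run(obs,az0=88,t0=.3,fixaz=None):
    def res(q):
        az=q[0] if fixaz is None else fixaz
        o=[]
        for i,(p,pts) in enumerate(obs):
            off=q[2+2*i:4+2*i]; h=cyl(p,az,q[1],off)
            o+= [cv2.pointPolygonTest(h,(float(a),float(b)),True) for a,b in pts]; o+=list(off*.15)
        if fixaz is None: o.append((q[0]-88)*.0)
        return np.array(o)
    r_=least_squares(res,[az0,t0]+[0]*2*len(obs),diff_step=1e-3,x_scale=[1,.02]+[1]*2*len(obs))
    return r_
E
python3 - <<'E'
from fitlamp import *
S=r.camera_params("scene");T=r.camera_params("top");W=np.load("w5.npy",allow_pickle=True)[0]
sc=[(210+u/8.575-.0,180+v/8.575) for u,v in [(200,80),(255,120),(300,153),(340,183),(470,278),(530,323),(95,180),(185,270),(220,297),(400,427),(430,449),(560,358),(478,474),(180,70),(130,107)]]
tp=[(350+u/5.4545,150+v/5.4545) for u,v in [(165,238),(230,236),(300,233),(400,229),(500,225),(535,224),(545,260),(545,320),(430,349),(480,349),(530,347),(156,270),(155,320)]]
w=[(290+u/6.286,145+v/9.82) for u,v in [(412,60),(413,110),(728,60),(728,110)]]
w=[(290+(u-360)/6.286,145+v/9.82) for u,v in [(412,60),(413,110),(728,60),(728,110),(540,292),(600,292)]]+[(270+u/3.273,v/3.273) for u,v in [(92,300),(92,200),(258,220),(258,300),(175,12),(150,14),(200,14),(258,400),(92,400)]]
for nm,ob in (("all",[(S,sc),(T,tp),(W,w)]),("S",[(S,sc)]),("T",[(T,tp)]),("W",[(W,w)]),("SW",[(S,sc),(W,w)])):
    q=run(ob); print(nm,q.x.round(3),"rms",np.sqrt(np.mean(q.fun**2)).round(3))
    q=run(ob,fixaz=88); print("   az88",q.x[1].round(3),q.x[2:].round(2),"rms",np.sqrt(np.mean(q.fun**2)).round(3))
d=jm-piv;print("target az",np.degrees(np.arctan2(d[1],d[0])),"tilt",np.arctan2(-d[2],np.hypot(*d[:2])))
E
```

```text
all [88.1    0.286 -0.     0.     0.     0.     0.     2.156] rms 0.749
   az88 0.276 [0.   0.   0.95 0.   0.   1.96] rms 0.712
S [82.372  0.11   0.     0.   ] rms 0.338
   az88 0.275 [0. 0.] rms 0.536
T [89.81   0.241  0.     0.   ] rms 0.798
   az88 0.321 [0. 0.] rms 0.886
W [87.837  0.269  0.     1.813] rms 0.77
   az88 0.482 [0.  5.5] rms 0.7
SW [87.812  0.269 -0.     0.     0.     1.806] rms 0.665
   az88 0.274 [0.   0.   0.   1.91] rms 0.679
target az 87.86027385939646 tilt 0.328116563907989
```

```bash
sed -i 's/off=q\[2+2\*i:4+2\*i\];/off=q[2+2*i:4+2*i]-100;/; s/\[0\]\*2\*len(obs),diff/[100]*2*len(obs),diff/' fitlamp.py
python3 - <<'E'
from fitlamp import *
S=r.camera_params("scene");T=r.camera_params("top");W=np.load("w5.npy",allow_pickle=True)[0]
sc=[(210+u/8.575-.0,180+v/8.575) for u,v in [(200,80),(255,120),(300,153),(340,183),(470,278),(530,323),(95,180),(185,270),(220,297),(400,427),(430,449),(560,358),(478,474),(180,70),(130,107)]]
tp=[(350+u/5.4545,150+v/5.4545) for u,v in [(165,238),(230,236),(300,233),(400,229),(500,225),(535,224),(545,260),(545,320),(430,349),(480,349),(530,347),(156,270),(155,320)]]
w=[(290+(u-360)/6.286,145+v/9.82) for u,v in [(412,60),(413,110),(728,60),(728,110),(540,292),(600,292)]]+[(270+u/3.273,v/3.273) for u,v in [(92,300),(92,200),(258,220),(258,300),(175,12),(150,14),(200,14),(258,400),(92,400)]]
for nm,ob in (("all",[(S,sc),(T,tp),(W,w)]),("S",[(S,sc)]),("T",[(T,tp)]),("W",[(W,w)]),("SW",[(S,sc),(W,w)])):
    q=run(ob); q.x[2:]-=100; print(nm,q.x.round(3),"rms",np.sqrt(np.mean(q.fun**2)).round(3))
    q=run(ob,fixaz=88);q.x[2:]-=100; print("   az88",q.x[1].round(3),q.x[2:].round(2),"rms",np.sqrt(np.mean(q.fun**2)).round(3))
E
```

```text
all [88.184  0.288  0.373  0.627  0.907  0.482 -0.191  2.185] rms 0.636
   az88 0.287 [ 0.37  0.64  0.91  0.45 -0.13  2.18] rms 0.646
S [83.021  0.134  0.157  0.434] rms 0.219
   az88 0.284 [0.37 0.63] rms 0.377
T [ 9.2119e+01  1.1400e-01 -9.1000e-02  6.6400e-01] rms 0.456
   az88 0.307 [0.87 0.5 ] rms 0.689
W [87.904  0.269 -0.092  1.822] rms 0.768
   az88 0.27 [-0.13  1.83] rms 0.791
SW [ 8.7846e+01  2.7600e-01  3.6700e-01  6.1400e-01 -7.3000e-02  1.9470e+00] rms 0.61
   az88 0.279 [ 0.37  0.61 -0.13  2.02] rms 0.621
```

```bash
python3 -m inch '.0321 0 .0256 0 0 0 1;.0321 0 .0256 0 0 0 1;.0321 0 .0256 0 0 0 1;.0321 0 .0256 0 0 0 1;.0321 0 .0256 0 0 0 1;0 0 .03 0 0 0 1;0 0 .03 0 0 0 1;0 0 .03 0 0 0 1;0 0 .03 0 0 0 1;0 0 .01 0 0 0 1;0 0 .01 0 0 0 1;0 0 0 0 0 0 1;0 0 0 0 0 0 1' 15
python3 -m inch '0 0 0 0 0 0 0;0 0 0 0 0 0 0;0 0 0 0 0 0 0;0 0 0 0 0 0 0;0 0 0 0 0 0 0;0 0 0 0 0 0 0;0 0 0 0 0 0 0;0 0 0 0 0 0 0' 15
```

```text
time_s: 73.67
tcp_pos: [0.5764, -0.2851, 0.2205]
eef_rot: [-179.9, -34.4, -92.1]
contact_force: [0.5, 0.0, 0.2]
gripper_width: 0.0876
time_s: 74.33
tcp_pos: [0.5762, -0.2848, 0.2197]
eef_rot: [-180.0, -34.4, -92.1]
contact_force: [-0.2, 2.0, 0.9]
gripper_width: 0.0493
```

```bash
python3 -m inch '.0006 0 -.0012 0 .02 0 0;.0006 0 -.0012 0 .02 0 0;0 0 0 0 0 0 0;0 0 0 0 0 0 0;0 0 0 0 0 0 1;0 0 0 0 0 0 1;0 0 0 0 0 0 1;0 0 0 0 0 0 1;0 0 0 0 0 0 1;0 0 0 0 0 0 1;0 0 0 0 0 0 1;0 0 0 0 0 0 1;0 0 -.02 0 0 0 1;0 0 -.03 0 0 0 1;0 0 -.03 0 0 0 1;0 0 -.03 0 0 0 1;0 0 -.03 0 0 0 1;0 0 0 0 0 0 1' 15
python3 -m inch '-.0321 0 -.0256 0 0 0 1;-.0321 0 -.0256 0 0 0 1;-.0321 0 -.0256 0 0 0 1;-.0321 0 -.0256 0 0 0 1;-.0321 0 -.0256 0 0 0 1;0 0 0 0 0 0 1;0 0 0 0 0 0 1;0 0 0 0 0 0 1;0 0 0 0 0 0 1' 20
python3 -c "
from h import *
import cv2
W=r.camera_params('wrist');np.save('w6.npy',[W],allow_pickle=True)
im=r.capture('wrist')[:,:,::-1];cv2.imwrite('pics/w6.png',im);s=r.capture('scene')[:,:,::-1];cv2.imwrite('pics/w6s.png',s);cv2.imwrite('pics/w6t.png',r.capture('top')[:,:,::-1])
a=im[145:195,290:360];b=s[180:250,210:290]
cv2.imwrite('pics/w6z.png',np.hstack([cv2.resize(b,(457,400),interpolation=cv2.INTER_CUBIC),cv2.resize(a,(340,400),interpolation=cv2.INTER_CUBIC)]))"
```

```text
time_s: 75.83
tcp_pos: [0.5816, -0.1985, 0.3398]
eef_rot: [-179.5, -36.6, -92.2]
contact_force: [1.1, 0.6, 1.0]
gripper_width: 0.088
time_s: 76.58
tcp_pos: [0.5862, 0.0033, 0.3412]
eef_rot: [180.0, -36.7, -92.1]
contact_force: [-0.7, 0.2, 0.1]
gripper_width: 0.0878
```

View pics/w6z.png

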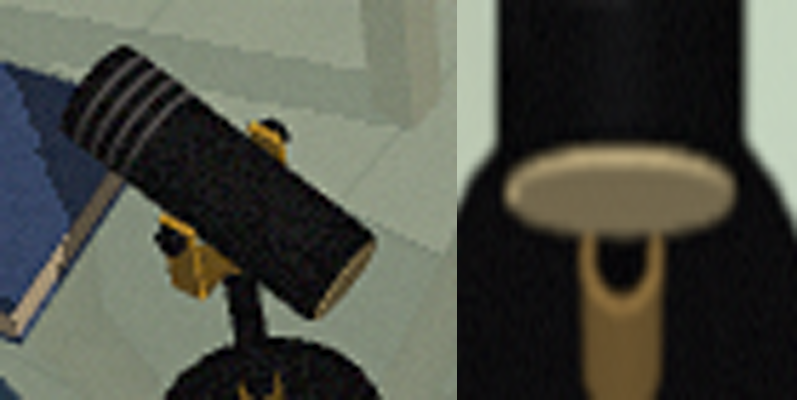

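View pics/w6s.png

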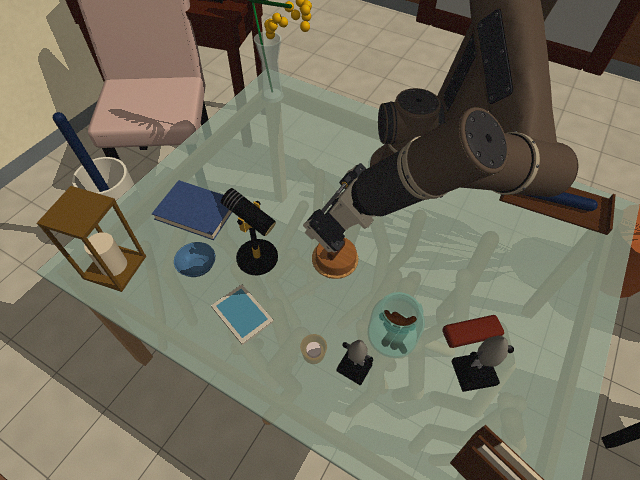

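View pics/w6t.png

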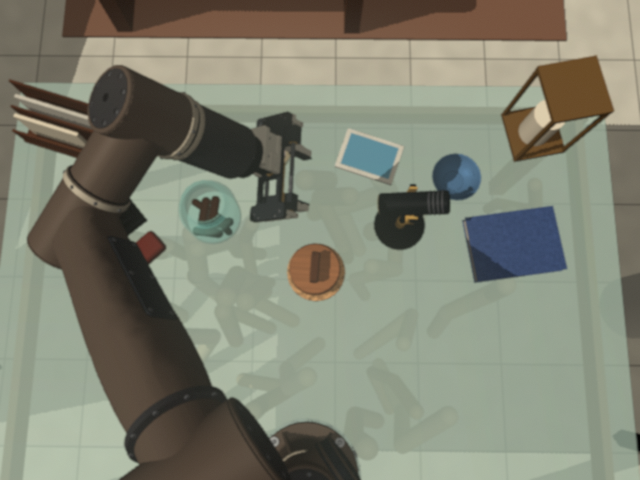

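```bash
python3 - <<'E'
from fitlamp import *
S=r.camera_params("scene")
sc=[(210+u/5.714,180+v/5.714) for u,v in [(150,60),(200,98),(305,180),(350,215),(130,187),(150,202),(280,297),(300,311),(374,245),(320,318),(65,120),(120,45)]]
for az in (86.5,88,89):
    q=run([(S,sc)],fixaz=az); print(az,q.x[1].round(3),np.sqrt(np.mean(q.fun**2)).round(3))
s=r.get_state();print(s["time_s"],s["contact_force"],s["qd"].round(2))
for t in (.29,.31,.33,.35,.37):
  for az in (86.5,88,89.5):
    a=np.radians(az);d=np.array([np.cos(a)*np.cos(t),np.sin(a)*np.cos(t),-np.sin(t)]);up=np.array([np.cos(a)*np.sin(t),np.sin(a)*np.sin(t),np.cos(t)]);v=jm-piv
    print(t,az,"side",(v@np.cross(d,up)).round(4),"up",(v@up).round(4),end=" | ")
  print()
E
```

```text
86.5 0.277 0.377
88 0.326 0.39
89 0.359 0.383
76.7333 [-0.15230686  0.37971989  0.50453836] [ 0.07  0.16  0.05  0.04 -0.08 -0.12]
0.29 86.5 side -0.0108 up -0.0184 | 0.29 88 side 0.0011 up -0.0183 | 0.29 89.5 side 0.013 up -0.0184 | 
0.31 86.5 side -0.0108 up -0.0088 | 0.31 88 side 0.0011 up -0.0087 | 0.31 89.5 side 0.013 up -0.0088 | 
0.33 86.5 side -0.0108 up 0.0009 | 0.33 88 side 0.0011 up 0.0009 | 0.33 89.5 side 0.013 up 0.0008 | 
0.35 86.5 side -0.0108 up 0.0105 | 0.35 88 side 0.0011 up 0.0105 | 0.35 89.5 side 0.013 up 0.0105 | 
0.37 86.5 side -0.0108 up 0.0201 | 0.37 88 side 0.0011 up 0.0201 | 0.37 89.5 side 0.013 up 0.0201 |
```

```bash
python3 -m inch '0 0 0 0 0 0 1;0 0 0 0 0 0 1;0 0 0 0 0 0 1;0 0 0 0 0 0 1;0 0 0 0 0 0 1;0 0 0 0 0 0 1' 
python3 -c "
from h import *
im=r.capture('scene')
print([ (round(d['p'],2),d['xy']) for d in r.recognise('wood1','scene')],[ (round(d['p'],2),d['xy']) for d in r.recognise('lid','scene')])
print(r.close_job())"
```

```text
time_s: 77.23
tcp_pos: [0.5865, 0.0041, 0.3413]
eef_rot: [180.0, -36.7, -92.1]
contact_force: [-0.0, 0.3, 0.2]
gripper_width: 0.0879
[(0.69, [393.4, 320.5])] [(0.79, [334.8, 259.0])]
the job is handed in; nothing more can be done
None
```

The job is handed in at about 77 s of the 210 s allowed; no verdict was reported.

- **Lid:** I unscrewed it about 2.2 turns in five grips. The force read about 2 N, roughly the lid's own weight, as it came free. It lies flat and right way up on the coaster, about 4 mm off centre going by the tool position at release. While setting it down I pressed with 21.5 N at most. I could not read the force between lid and jar directly.
- **Driftwood:** Four pieces were on the table, and all four now lie in the jar. After each drop I looked into the jar, and the last pictures show no loose wood on the table. The final recognition call found wood only in the jar.
- **Lamp:** I turned and tilted it by its back end, then corrected the tilt once by 0.04 rad.
  - **Result:** The last scene-camera fit gives a tilt of about 0.33 rad if the beam's direction is 88° (target 0.328 rad and 87.9°). The beam then passes within about 1 mm of the middle of the jar's body.
  - **Disagreement:** Before that correction, fits that held the direction at 88° ranged from 0.27 to 0.31 rad. Two single-camera fits with the direction left free went as low as 0.11–0.13 rad. I relied on the combined fits and the gripper's motion, which together put the beam no more than about 20 mm high or low and 11 mm sideways, against the 40 mm allowed.
- **Everything else:** In the pictures no bystander appears to have moved. The gripper was open and clear of everything when I handed in.

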